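# Kit a printer repair: tip guide rails out of their tubes, pull the cards, fill the kit box

### The job

Pack the red kit box for a printer repair: tip each clear tube that holds a steel guide rail so the rail slides out to the mouth, take the rail by its bare end and lay it flat in the wide middle bay; pull each circuit card up out of the grey slotted holder and stand it, grip strip up, in a narrow side bay of the box, one card per bay. When you are done every tube must be back level, the box must stand flat on the bench, and the spool, the oil bottle and the screwdriver must be left where they are.

Things in the scene. Friction and masses are not known exactly. Their poses are not given: they have to be found in the camera images.
- kit_box: red open box, loose, 148 (its x) x 182 (y) x 36 mm high, walls and floor 4 mm; origin under its centre, z up. Middle bay for rails: inner 140 (x) x 130 (y) mm, centred. Narrow side bays for cards, one along each y side: inner 140 (x) x 18 (y) mm, centre lines at y = +78 and -78 mm. Inner floor 4 mm above the origin; all walls reach 36 mm
- tube_rack: fixed black base, x -50 to 120, y -120 to 120 mm, 12 mm high, carrying three clear tubes on hinges at x = 0, y = -85, 0, 85 mm, 130 mm above the bench, mouths to -x. Two uprights beside each tube at the hinge (36 mm over both, 22 mm long, reaching 8 mm above the axis); under each tube a 12 mm wide post at x = 45 mm. Origin: under the hinge of the middle tube, z up
- card_rack: fixed grey slotted holder, 94 (x) x 136 (y) x 36 mm high, origin under its centre, z up; two slots along x at y = -34 and +34 mm, 30 mm deep, 64 mm long, 7 mm wide, slot floor 6 mm above the bench
- tube1 (a joint): tip angle of tube 1, rad: 0 = level, 0.62 = fully tipped, mouth down (stop). Raising the closed orange end increases it. The hinge is stiff (0.3 N m) and stays where it is left. Beyond about 0.4 a rail inside slides down until it meets the lip of the tongue, its front 45 mm then bare. To draw it out, lift it 7 mm off the tongue, square to the tube, then pull along the tube
- tube1_hinge (a point): point on the fixed hinge axis of tube 1, on its centre line; x = level direction from mouth to closed end, y = hinge axis, z up. With the tube level, it spans x -20 mm (mouth) to +107 (closed end); inside 18 mm wide, 20 high, smooth floor at z = -9 mm. A bare orange tongue 8 mm wide goes on from the mouth to a lip at x = -69 to -73 mm, standing 5 mm above the floor
- tube1_tail (a point): gripping point in the closed end of tube 1, mid-section, 85 mm from the hinge axis; moves with the tube; x along the tube to the closed end, y across. Tube outside: 23 mm wide (flat sides), 26 mm high
- rail1_mid (a point): centre of dark steel guide rail 1: a bar 110 (x) x 12 (y) x 10 (z) mm, about 90 g; starts wholly inside a clear tube, lying along it; absent in some runs
- tube2 (a joint): tip angle of tube 2, rad: 0 = level, 0.62 = fully tipped, mouth down (stop). Raising the closed orange end increases it. The hinge is stiff (0.3 N m) and stays where it is left. Beyond about 0.4 a rail inside slides down until it meets the lip of the tongue, its front 45 mm then bare. To draw it out, lift it 7 mm off the tongue, square to the tube, then pull along the tube
- tube2_hinge (a point): point on the fixed hinge axis of tube 2, on its centre line; x = level direction from mouth to closed end, y = hinge axis, z up. With the tube level, it spans x -20 mm (mouth) to +107 (closed end); inside 18 mm wide, 20 high, smooth floor at z = -9 mm. A bare orange tongue 8 mm wide goes on from the mouth to a lip at x = -69 to -73 mm, standing 5 mm above the floor
- tube2_tail (a point): gripping point in the closed end of tube 2, mid-section, 85 mm from the hinge axis; moves with the tube; x along the tube to the closed end, y across. Tube outside: 23 mm wide (flat sides), 26 mm high
- rail2_mid (a point): centre of dark steel guide rail 2: a bar 110 (x) x 12 (y) x 10 (z) mm, about 90 g; starts wholly inside a clear tube, lying along it; absent in some runs
- tube3 (a joint): tip angle of tube 3, rad: 0 = level, 0.62 = fully tipped, mouth down (stop). Raising the closed orange end increases it. The hinge is stiff (0.3 N m) and stays where it is left. Beyond about 0.4 a rail inside slides down until it meets the lip of the tongue, its front 45 mm then bare. To draw it out, lift it 7 mm off the tongue, square to the tube, then pull along the tube
- tube3_hinge (a point): point on the fixed hinge axis of tube 3, on its centre line; x = level direction from mouth to closed end, y = hinge axis, z up. With the tube level, it spans x -20 mm (mouth) to +107 (closed end); inside 18 mm wide, 20 high, smooth floor at z = -9 mm. A bare orange tongue 8 mm wide goes on from the mouth to a lip at x = -69 to -73 mm, standing 5 mm above the floor
- tube3_tail (a point): gripping point in the closed end of tube 3, mid-section, 85 mm from the hinge axis; moves with the tube; x along the tube to the closed end, y across. Tube outside: 23 mm wide (flat sides), 26 mm high
- rail3_mid (a point): centre of dark steel guide rail 3: a bar 110 (x) x 12 (y) x 10 (z) mm, about 90 g; starts wholly inside a clear tube, lying along it; absent in some runs
- card1_mid (a point): centre of circuit card 1, 60 (x) x 60 mm high (z): green board 4 mm thick (y) with a blue grip strip along the whole top edge, 10 mm thick, 16 mm high, strip centre 22 mm above this point; about 60 g. Starts standing in a slot of the grey holder, strip up; absent in some runs
- card2_mid (a point): centre of circuit card 2, 60 (x) x 60 mm high (z): green board 4 mm thick (y) with a blue grip strip along the whole top edge, 10 mm thick, 16 mm high, strip centre 22 mm above this point; about 60 g. Starts standing in a slot of the grey holder, strip up; absent in some runs
- spool: bystander: black filament spool lying flat, 120 mm across, 48 mm high; origin under its centre
- oiler: bystander: white bottle with red cap, 44 mm across, 110 mm tall; origin under its centre
- driver: bystander: screwdriver 160 mm long lying on the bench; origin under its middle
There are look-alikes about, which are no part of the job. Leave any orange or yellow look-alike of the part that bears card2_mid alone.

How it is judged (in metres and radians):
At the end, for the whole second after the job is handed in: Every rail lies flat in the middle bay (below the rim, within 20 degrees of level); every card stands on its lower edge in a side bay, strip up, leaning at most 34 degrees, one per bay; all tubes within 0.1 rad of level; box flat, all at rest (x of rail1_mid in the frame of kit_box between -0.07 and 0.07 m and y of rail1_mid in the frame of kit_box between -0.065 and 0.065 m and z of rail1_mid in the frame of kit_box between 0 and 0.034 m and angle between each of rail1_mid, rail2_mid, rail3_mid's own x axis and vertical above 1.2 rad and linear speed of each of rail1, rail2, rail3, card1, card2, kit_box below 0.03 m/s and x of rail2_mid in the frame of kit_box between -0.07 and 0.07 m and y of rail2_mid in the frame of kit_box between -0.065 and 0.065 m and z of rail2_mid in the frame of kit_box between 0 and 0.034 m and x of rail3_mid in the frame of kit_box between -0.07 and 0.07 m and y of rail3_mid in the frame of kit_box between -0.065 and 0.065 m and z of rail3_mid in the frame of kit_box between 0 and 0.034 m and x of card1_mid in the frame of kit_box between -0.045 and 0.045 m and (y of card1_mid in the frame of kit_box between 0.06 and 0.096 m or y of card1_mid in the frame of kit_box between -0.096 and -0.06 m) and z of card1_mid in the frame of kit_box between 0.018 and 0.042 m and angle between each of card1_mid, card2_mid's own z axis and vertical below 0.6 rad and x of card2_mid in the frame of kit_box between -0.045 and 0.045 m and (y of card2_mid in the frame of kit_box between 0.06 and 0.096 m or y of card2_mid in the frame of kit_box between -0.096 and -0.06 m) and z of card2_mid in the frame of kit_box between 0.018 and 0.042 m and distance between card1_mid and card2_mid above 0.1 m and angle between kit_box's own z axis and vertical below 0.08 rad and value of joint each of tube1, tube2, tube3 below 0.1 rad); the robot touches nothing.
It fails at once if the filament spool was moved more than 3 cm (distance of spool from where it was at the start of the episode above 0.03 m).
It fails at once if the oil bottle was moved more than 3 cm (distance of oiler from where it was at the start of the episode above 0.03 m).
It fails at once if the screwdriver was moved more than 3 cm (distance of driver from where it was at the start of the episode above 0.03 m).
Of rail1, rail2, rail3 only 2 to 3 are there at a start; the rules pass over those that are not, and their reading is None.
Of card1, card2 only 1 to 2 are there at a start; the rules pass over those that are not, and their reading is None.
At some moment in a run one of kit_box may be knocked a few centimetres aside while the robot is not near it.
It also fails if it takes over 210 s, if anything falls off the work surface, if the arm or the gripper's body presses on something with over 40 N, if the wrist force passes 120 N, or if a joint passes its speed limit or range.

### The arm

A 6-joint arm with a two-finger parallel gripper is mounted at the origin on the work surface. World frame = base frame: x ahead of the robot, y to its left, z up, the work surface at z = 0. Lengths are in m, angles in degrees, forces in N, time in s.
With the tool pointing down it reaches from about 0.4 to 0.825 m from the base axis. Payload 7 kg.
Tool frame: the origin (TCP) lies midway between the tips of the shut fingers; the grasp point (between the pads) lies 19 mm behind it; z points along the fingers, y is the line along which they close (so a half turn about z gives the same grasp; the last joint's range is limited). The gripper opens to 88 mm and grips with 3 to 60 N. Pads are 19 mm wide; open, the fingers measure 130 mm over their backs; the gripper's body (78 mm by 193 mm) begins 47 mm behind the grasp point.
Start: joints at [-49.154, 20.546, 0.682, 0, -70.136, -16.507], TCP at [0.278, -0.615, 0.197] pointing down, gripper open.
Joint ranges: [-176.03, 176.03], [-82.01, 121.73], [-58.28, 71.71], [-173.87, 95.51], [-174.79, -0.11], [-173.66, 173.66]. Speed limits (degrees/s): [136.94, 136.94, 172.46, 180, 180, 180].

### API

Orientations are given as [roll, pitch, yaw] about the fixed x, y, z axes, in that order (R = Rz(yaw) Ry(pitch) Rx(roll)).
In Python, from plant import r gives the robot as it stands. The module is installed in compiled form; this text tells all that it offers.
- The arm moves only by the tool play_rows, never from a script. Its argument "rows" is a list of rows, each an object with "slide": the shift along the tool's x, y, z as a fraction of full scale, a list of three; "delta_rot": the turn, a rotation vector about the tool's x, y, z as a fraction of full scale, a list of three; "fingers": the opening, from -1 (shut) to 1 (fully open). In form: [{"slide": [x, y, z], "delta_rot": [rx, ry, rz], "fingers": fingers}, ...]. A call has 1 to 8 rows; each row shifts and turns the commanded pose from where the row before left it, along the tool's axes as they then stand; what a row does not reach is not made up. Full scale, the value 1, is 0.15 m for a shift and 0.08 rad for a turn. A row lasts 1/8 s, in which the tool goes at most 62.5 mm and 10.7 degrees, less where a joint would pass 70% of its speed; a pose out of reach is approached as far as the arm can. A call with a number of a shift or a turn outside -1 to 1 is refused whole. A call with a gripper value outside its range is refused whole. The fingers move at their own pace and stop on an object; "squeeze" is the grip in N (left out, the last holds). Time passes only in rows, so rows that do not move let the fingers close. It gives the time, the measured TCP pose, the force, the opening and the grip force at its end, in the units of the state.
- r.get_state(): the state, without advancing time (a new reading comes with each control period).
- r.capture(name): name is "scene" or "top" or "wrist"; returns a dict with "image" (420x560x3 uint8, blue, green, red), "fx", "fy", "cx", "cy" (pixels), "R" (3x3) and "t" (3): a world point X has camera coordinates R X + t; the wrist camera has in their place "T_tool_cam" (4x4, takes a point from camera to tool coordinates, whose origin is the TCP and whose axes are the flange's). Camera axes: x right, y down, z forward; pixel columns grow to the right and rows downward; lengths in m; the calibration is good to about 2 mm. A picture is of the moment at which its call begins: read the wrist's pose just before it. There is no depth.
- r.close_job(): hands the job in; it is judged then, once.
The state is a dict: "time_s": time; "joints": joint angles; "qd": joint speeds; "joint_torque": joint torques, N m; "tcp_pos": TCP position; "eef_rot": TCP orientation; "contact_force": force on the tool from outside, world axes, zero at the start; "moment": the same for the moment, N m; "gripper_width": finger opening in m; "gripper_force": force on a finger pad.
Only numpy, scipy, OpenCV 4.12 (cv2) and the standard library are available. Lean on these libraries where they do the work, as an engineer would, in place of code of your own. Each camera call takes 0.05 s, during which the arm holds its last target. There are 200 camera calls.

## Working session

There is one attempt and no reset: what is moved stays moved. The work goes in short steps, Python scripts to look and compute and a tool call to move; the robot and the scene stay as the last step left them, time stands still between calls to the robot, and variables do not carry over. Pictures are saved under pics/ and viewed, at most 14 in all, crops included, and the job is handed in when it is done.

Besides the shell and the picture viewer there is one more tool, called as a command line: name --argument value ..., lists and objects as JSON in quotes. play_rows: Moves the arm, as the interface text tells. Shift numbers are shares of 0.15 m and turn numbers shares of 0.08 rad, none past 1 either way. Its arguments: {"type":"object","properties":{"rows":{"type":"array"},"squeeze":{"type":"number"}},"required":["rows"]}

```bash
mkdir -p pics; python3 - <<'E'
from plant import r
import cv2,numpy as np,pickle
print(r.get_state())
for n in("scene","top"):
    c=r.capture(n); cv2.imwrite(f"pics/{n}0.png",c["image"]); pickle.dump(c,open(f"{n}.pkl","wb"))
    print(n,c["fx"],c["fy"],c["cx"],c["cy"],np.round(-c["R"].T@c["t"],3))
E
```

```text
{'time_s': 0.0, 'joints': array([-4.91516454e+01,  2.05913384e+01,  6.34495817e-01, -2.07770741e-02,
       -7.01355680e+01, -1.65061076e+01]), 'qd': array([-0.06473906, -0.02931567,  0.03994386, -0.06122512, -0.08091085,
        0.02282262]), 'joint_torque': array([ 1.55980331e-03, -5.82714736e+01,  2.93058157e+01,  6.99683771e+00,
        6.84496423e-03, -1.33444414e-04]), 'tcp_pos': array([ 0.27797502, -0.61452138,  0.19622724]), 'eef_rot': array([ 1.79905848e+02, -7.53119877e-03, -1.55664823e+02]), 'contact_force': array([ 0.04125699,  0.51304883, -0.67306004]), 'moment': array([ 0.01707435, -0.01540709, -0.01505868]), 'gripper_force': 0.0, 'gripper_width': 0.08759784190832186}
scene 489.89326588218756 489.89326588218756 286.20706285316356 206.7977852458914 [1.424 0.459 0.783]
top 457.2360546967441 457.2360546967441 262.66305677453346 204.39380870985798 [0.47  0.017 1.221]
```

```bash
python3 - <<'E'
import cv2
for n in("scene","top"):
    a=cv2.imread(f"pics/{n}0.png"); cv2.imwrite(f"pics/{n}0b.png",cv2.resize(a,(800,600),interpolation=cv2.INTER_CUBIC))
E
```

```text
(no output)
```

View pics/scene0b.png

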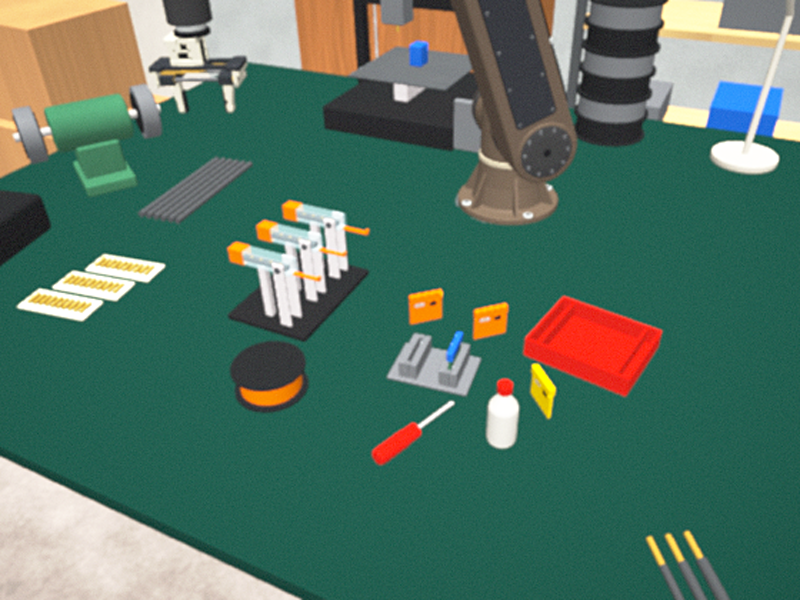

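View pics/top0b.png

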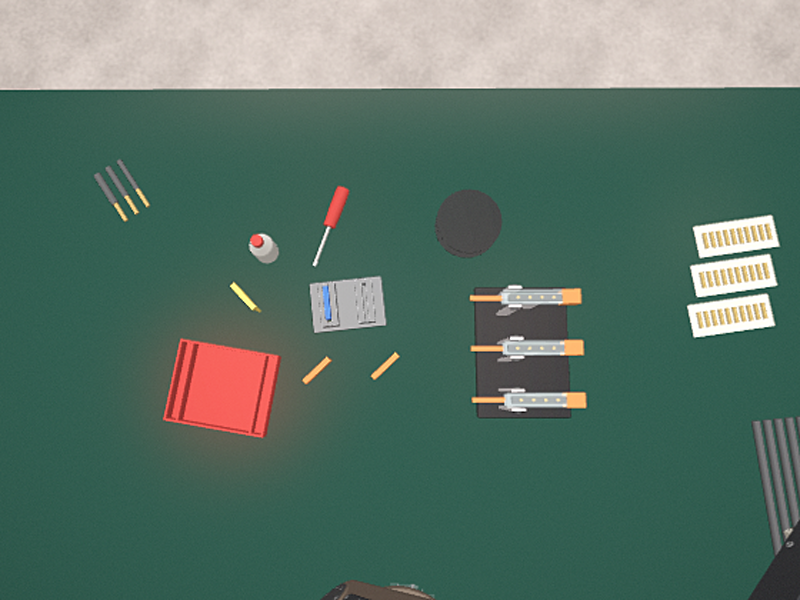

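The scene shows the rack with three tubes (mouths towards world +y), the holder with one blue-gripped card, and the red box on the left. The top view puts the tubes near (540, 350), the holder near (347, 305) and the box near (222, 388), all in the 800-wide image. I'll enlarge these areas.

```bash
cat > h.py <<'E'
import cv2,numpy as np,pickle
from scipy.optimize import least_squares
from scipy.spatial.transform import Rotation as Ro
def load(n): return pickle.load(open(n+".pkl","rb"))
def bp(c,u,v,z):
    d=c["R"].T@np.array([(u-c["cx"])/c["fx"],(v-c["cy"])/c["fy"],1]); o=-c["R"].T@c["t"]
    return o+d*(z-o[2])/d[2]
def pj(c,X):
    p=c["R"]@np.array(X)+c["t"]; return np.array([c["fx"]*p[0]/p[2]+c["cx"],c["fy"]*p[1]/p[2]+c["cy"]])
def crop(img,x0,y0,w,h,k,fn): cv2.imwrite(fn,cv2.resize(img[y0:y0+h,x0:x0+w],None,fx=k,fy=k,interpolation=cv2.INTER_CUBIC))
E
python3 - <<'E'
from h import *
t=load("top")["image"]; 
a=cv2.resize(t[190:300,320:420],None,fx=5.4,fy=5.4,interpolation=cv2.INTER_CUBIC)
cv2.imwrite("pics/t1.png",a)
crop(t,110,185,165,125,4.8,"pics/t2.png")
crop(load("scene")["image"],155,135,190,140,4.2,"pics/s1.png")
E
```

```text
(no output)
```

View pics/t1.png

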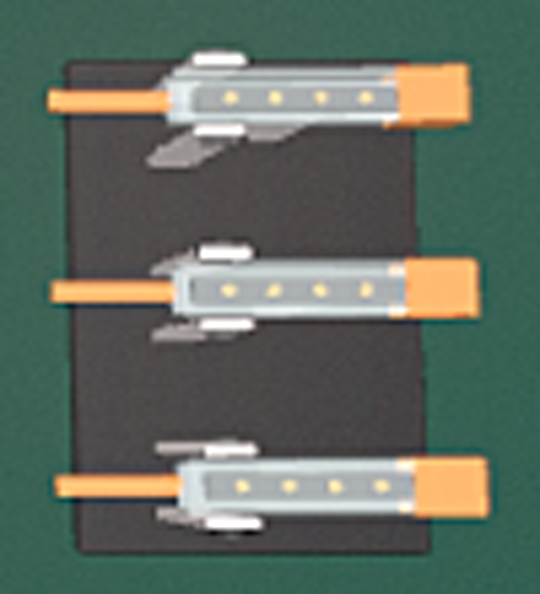

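View pics/t2.png

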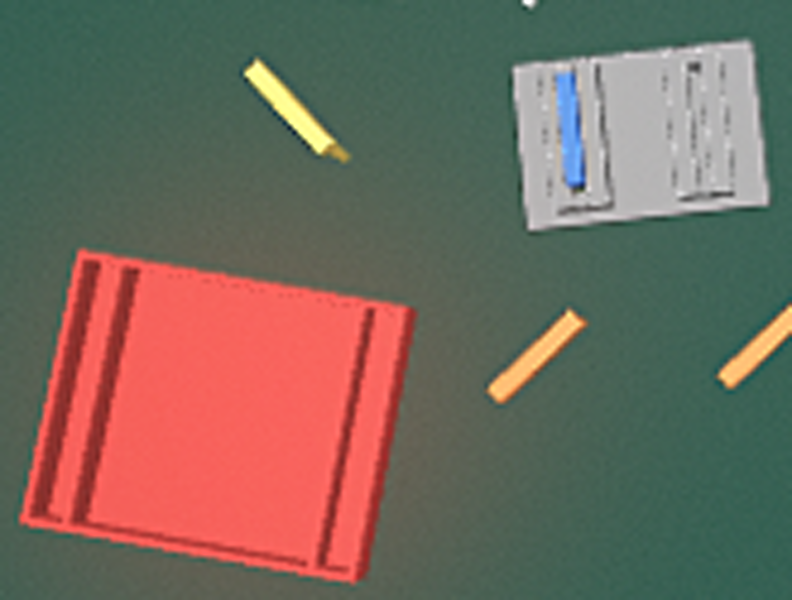

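View pics/s1.png

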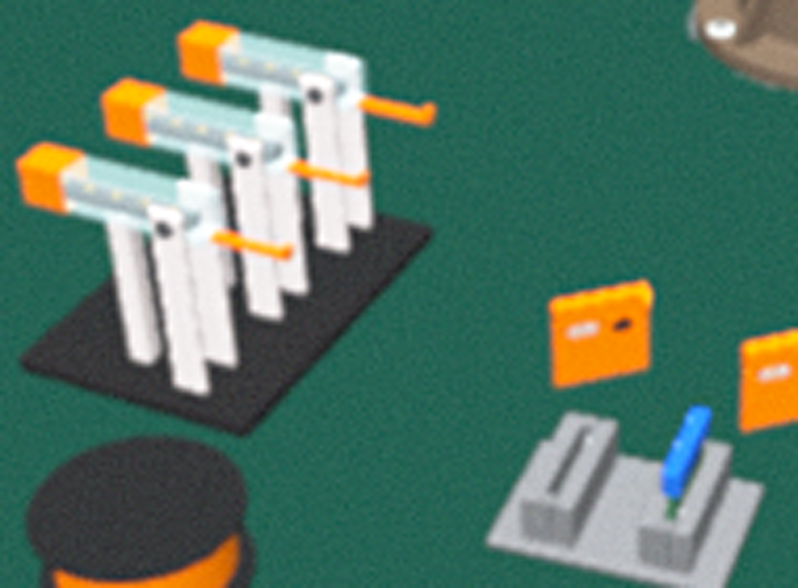

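All three tubes hold rails: I can see dotted grey bars in each. One card stands in the left slot, with its strip at crop t2 (570, 130). The box corners in t2 are (80,250), (415,308), (360,582) and (22,522). Next I'll fit the poses.

```bash
cat >> h.py <<'E'
def f(c,k,ox,oy): return [(ox+(c[0]+.5)/k-.5),(oy+(c[1]+.5)/k-.5)]
def fit(obs,x0):
    "obs: (cam,uv,[x,y,z] local). planar pose x,y,yaw"
    def res(p):
        c,s=np.cos(p[2]),np.sin(p[2]); o=[]
        for cam,uv,X in obs: o+=list(pj(cam,[p[0]+c*X[0]-s*X[1],p[1]+s*X[0]+c*X[1],X[2]])-uv)
        return np.array(o)
    q=least_squares(res,x0,loss="soft_l1"); return q.x,res(q.x).reshape(-1,2)
E
python3 - <<'E'
from h import *
np.set_printoptions(precision=4,suppress=True)
T=load("top");S=load("scene")
t1=lambda x,y:f((x,y),5.4,320,190); t2=lambda x,y:f((x,y),4.8,110,185); s1=lambda x,y:f((x,y),4.2,155,135)
m=lambda *a:np.array(a)/1000
top=[(T,t1(65,62),m(-50,120,12)),(T,t1(78,552),m(-50,-120,12)),(T,t1(430,552),m(120,-120,12)),
(T,t1(48,101),m(-73,85,126)),(T,t1(51,292),m(-73,0,126)),(T,t1(56,486),m(-73,-85,126)),
(T,t1(470,95),m(107,85,143)),(T,t1(480,287),m(107,0,143)),(T,t1(489,487),m(107,-85,143))]
sc=[(S,s1(291,250),m(-72,85,124)),(S,s1(367,180),m(-72,0,124)),(S,s1(435,108),m(-72,-85,124)),
(S,s1(20,366),m(120,120,6)),(S,s1(243,434),m(-50,120,4)),(S,s1(432,236),m(-50,-120,8))]
for o in(top,sc,top+sc):
    p,e=fit(o,[.5,-.15,-1.57]);print("rack",p,np.degrees(p[2]));
print(e)
o=[(T,t2(80,250),m(74,91,36)),(T,t2(415,308),m(74,-91,36)),(T,t2(360,582),m(-74,-91,36)),(T,t2(22,522),m(-74,91,36))]
p,e=fit(o,[.4,.3,0]);print("box",p,np.degrees(p[2]),e.ravel())
o=[(T,t2(513,66),m(47,68,4)),(T,t2(750,40),m(47,-68,4)),(T,t2(770,205),m(-47,-68,4)),(T,t2(528,230),m(-47,68,4))]
p,e=fit(o,[.5,.1,0]);print("holder",p,np.degrees(p[2]),e.ravel());c,s=np.cos(p[2]),np.sin(p[2]);print("slot",p[0]-s*.034,p[1]+c*.034)
o=[(T,t2(557,73),m(30,5,66)),(T,t2(574,71),m(30,-5,66)),(T,t2(584,188),m(-30,-5,66)),(T,t2(567,190),m(-30,5,66))]
p,e=fit(o,[.5,.1,0]);print("card",p,np.degrees(p[2]),e.ravel())
# scene strip ends top: (700,408) far... 
for z in(.066,):print(bp(S,*s1(703,412),z),bp(S,*s1(672,465),z))
for n,(x,y) in dict(bottle=(258,242),yellow=(245,297),or1=(317,369),or2=(385,365)).items(): print(n,bp(T,x*.7,y*.7,.05))
E
```

```text
rack [ 0.5306 -0.197  -1.564 ] -89.61269426484482
rack [ 0.5297 -0.1946 -1.5658] -89.71324536712952
rack [ 0.5303 -0.1964 -1.5622] -89.50509198829393
[[-0.148  -0.2099]
 [-0.2655  0.6185]
 [ 0.4333  0.4238]
 [ 0.0318  0.0518]
 [ 0.3263  0.0443]
 [ 0.2691  0.2579]
 [-0.9596 -0.2309]
 [-1.092   0.2151]
 [-1.0008 -0.0149]
 [-0.7298 -0.0211]
 [-1.2636 -0.4392]
 [-1.555   1.2361]
 [-0.8201 -0.3142]
 [ 0.5207  0.6891]
 [ 0.4954 -1.4427]]
box [ 0.4629  0.3135 -0.1668] -9.558805166143777 [ 0.6033 -0.1057 -0.7592 -0.2568 -0.3859  0.1827  0.5102  0.1861]
holder [0.6184 0.0909 0.1116] 6.393394478378717 [-0.3085 -0.1457  0.4442 -0.17    0.0696  0.0133 -0.1838  0.2968]
slot 0.6146414693540752 0.12469103742899446
card [0.6132 0.1242 0.1002] 5.739461429745305 [-0.1298  0.5427  0.2197  0.5815  0.1443 -0.5335 -0.2334 -0.5702]
[0.5858 0.1242 0.066 ] [0.6352 0.1267 0.066 ]
bottle [0.7267 0.2531 0.05  ]
yellow [0.6248 0.2737 0.05  ]
or1 [0.4956 0.1406 0.05  ]
or2 [0.5033 0.0193 0.05  ]
```

play_rows --rows '[{"slide": [0,0,-0.03],"delta_rot": [0,0,-1],"fingers": 0},{"slide": [0,0,-0.03],"delta_rot": [0,0,-1],"fingers": 0},{"slide": [0,0,-0.03],"delta_rot": [0,0,-1],"fingers": 0},{"slide": [0,0,-0.03],"delta_rot": [0,0,-1],"fingers": 0},{"slide": [0,0,-0.03],"delta_rot": [0,0,-1],"fingers": 0},{"slide": [0,0,-0.03],"delta_rot": [0,0,-1],"fingers": 0},{"slide": [0,0,-0.03],"delta_rot": [0,0,-1],"fingers": 0},{"slide": [0,0,-0.03],"delta_rot": [0,0,-1],"fingers": 0}]' --squeeze 30

```text
time_s: 1.1
tcp_pos: [0.278, -0.6147, 0.2327]
eef_rot: [180.0, 0.0, -118.8]
contact_force: [-0.3, -0.6, 0.5]
gripper_width: 0.044
gripper_force: 0.0
```

play_rows --rows '[{"slide": [0,0,-0.03],"delta_rot": [0,0,-1],"fingers": 0},{"slide": [0,0,-0.03],"delta_rot": [0,0,-1],"fingers": 0},{"slide": [0,0,-0.03],"delta_rot": [0,0,-1],"fingers": 0},{"slide": [0,0,-0.03],"delta_rot": [0,0,-1],"fingers": 0},{"slide": [0,0,-0.03],"delta_rot": [0,0,-1],"fingers": 0},{"slide": [0,0,-0.03],"delta_rot": [0,0,-1],"fingers": 0},{"slide": [0,0,0],"delta_rot": [0,0,-0.41],"fingers": 0}]'

```text
time_s: 1.98
tcp_pos: [0.2782, -0.615, 0.2601]
eef_rot: [180.0, 0.0, -89.5]
contact_force: [0.2, -0.3, 0.1]
gripper_width: 0.0437
gripper_force: 0.0
```

play_rows --rows '[{"slide": [-0.317,-0.16,0],"delta_rot": [0,0,0],"fingers": 0},{"slide": [-0.317,-0.16,0],"delta_rot": [0,0,0],"fingers": 0},{"slide": [-0.317,-0.16,0],"delta_rot": [0,0,0],"fingers": 0},{"slide": [-0.317,-0.16,0],"delta_rot": [0,0,0],"fingers": 0},{"slide": [-0.317,-0.16,0],"delta_rot": [0,0,0],"fingers": 0},{"slide": [-0.317,-0.16,0],"delta_rot": [0,0,0],"fingers": 0},{"slide": [-0.317,-0.16,0],"delta_rot": [0,0,0],"fingers": 0},{"slide": [0,0,0],"delta_rot": [0,0,0],"fingers": 0}]'

```text
time_s: 2.98
tcp_pos: [0.4451, -0.2782, 0.26]
eef_rot: [-180.0, 0.0, -89.4]
contact_force: [0.2, 0.5, 0.4]
gripper_width: 0.0438
gripper_force: 0.0
```

```bash
python3 - <<'E'
from plant import r
from h import *
s=r.get_state(); print(s["tcp_pos"],s["eef_rot"],s["joints"])
c=r.capture("wrist"); c["st"]=s; pickle.dump(c,open("w1.pkl","wb")); print(c["T_tool_cam"].round(3).tolist(),c["fx"])
cv2.imwrite("pics/w1.png",c["image"])
E
```

```text
[ 0.44508536 -0.27820254  0.26003847] [-1.79981139e+02  2.64353966e-02 -8.94081081e+01] [-1.05990063e+01  4.18978294e+00 -1.22514810e+01 -3.08571214e-02
 -7.35453661e+01  1.11996309e+01]
[[0.0, -0.952, -0.306, 0.083], [1.0, 0.0, -0.0, -0.001], [0.0, -0.306, 0.952, -0.186], [0.0, 0.0, 0.0, 1.0]] 317.4272834116579
```

View pics/w1.png

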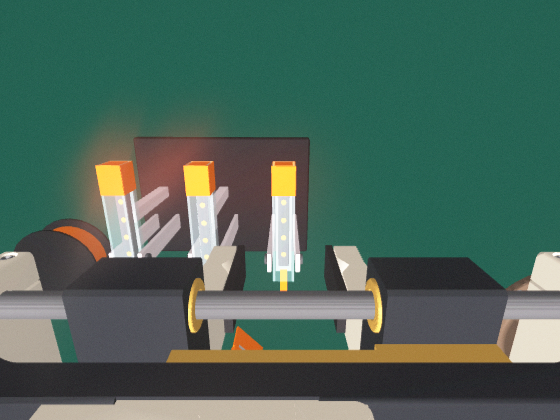

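Tube 1 sits nearly centred between the fingers: tail end at (284,163), tongue at (284,280). I'll back-project those points to check the alignment.

```bash
cat >> h.py <<'E'
def wbp(c,u,v,z):
    s=c["st"]; Rt=Ro.from_euler("xyz",s["eef_rot"],degrees=True).as_matrix(); M=c["T_tool_cam"]
    o=Rt@M[:3,3]+s["tcp_pos"]; d=Rt@M[:3,:3]@np.array([(u-c["cx"])/c["fx"],(v-c["cy"])/c["fy"],1])
    return (o+d*(z-o[2])/d[2]).round(4)
E
python3 - <<'E'
from h import *
c=load("w1"); print(c["cx"],c["cy"])
print("tail ends",[wbp(c,*p,.143) for p in((284,163),(200,163),(117,163))])
print("cap front edge",wbp(c,284,195,.143),wbp(c,201,195,.143)); print("tongue",wbp(c,284,285,.121)); print("base corners",wbp(c,308,138,.012),wbp(c,135,138,.012))
E
```

```text
284.57593374036315 204.64157083819177
tail ends [array([ 0.4472, -0.3058,  0.143 ]), array([ 0.5281, -0.3049,  0.143 ]), array([ 0.6081, -0.304 ,  0.143 ])]
cap front edge [ 0.4469 -0.2737  0.143 ] [ 0.5294 -0.2728  0.143 ]
tongue [ 0.4457 -0.1576  0.121 ]
base corners [ 0.4153 -0.3161  0.012 ] [ 0.6483 -0.3136  0.012 ]
```

play_rows --rows '[{"slide": [0.013,-0.003,0.3],"delta_rot": [0,0,0],"fingers": 0},{"slide": [0.013,-0.003,0.3],"delta_rot": [0,0,0],"fingers": 0},{"slide": [0,0,0.3],"delta_rot": [0,0,0],"fingers": 0},{"slide": [0,0,0.047],"delta_rot": [0,0,0],"fingers": 0},{"slide": [0,0,0],"delta_rot": [0,0,0],"fingers": 0}]'

```text
time_s: 3.65
tcp_pos: [0.445, -0.2858, 0.1188]
eef_rot: [180.0, -0.0, -89.6]
contact_force: [0.2, -0.3, 0.4]
gripper_width: 0.0437
gripper_force: 0.0
```

play_rows --rows '[{"slide": [-0.027,-0.006,0],"delta_rot": [0,0,0],"fingers": -0.6},{"slide": [0,0,0],"delta_rot": [0,0,0],"fingers": -0.6},{"slide": [0,0,0],"delta_rot": [0,0,0],"fingers": -0.6},{"slide": [0,0,0],"delta_rot": [0,0,0],"fingers": -0.6}]' --squeeze 25

```text
time_s: 4.15
tcp_pos: [0.4459, -0.2808, 0.1185]
eef_rot: [-180.0, -0.0, -89.6]
contact_force: [0.5, -0.7, -0.0]
gripper_width: 0.0181
gripper_force: 0.0
```

play_rows --rows '[{"slide": [0.0042,0,-0.0455],"delta_rot": [0,1,0],"fingers": -0.6},{"slide": [0.0042,0,-0.0455],"delta_rot": [0,1,0],"fingers": -0.6}]'

```text
time_s: 4.4
tcp_pos: [0.446, -0.2819, 0.1322]
eef_rot: [-180.0, -9.3, -89.7]
contact_force: [-0.4, -0.4, -0.1]
gripper_width: 0.0175
gripper_force: 0.0
```

```bash
python3 - <<'E'
from plant import r
from h import *
s=r.get_state(); print(s["tcp_pos"],s["eef_rot"],s["gripper_width"],s["gripper_force"])
a=r.capture("top"); b=r.capture("scene"); pickle.dump(a,open("top.pkl","wb"));pickle.dump(b,open("scene.pkl","wb"))
A=cv2.resize(a["image"][180:320,300:440],(400,400)); B=cv2.resize(b["image"][110:250,140:280],(400,400),interpolation=cv2.INTER_CUBIC)
cv2.imwrite("pics/c1.png",np.hstack([A,B]))
E
```

```text
[ 0.44599537 -0.28194706  0.13216966] [-179.96153189   -9.31122719  -89.65836178] 0.017456677634857243 0.0
```

View pics/c1.png

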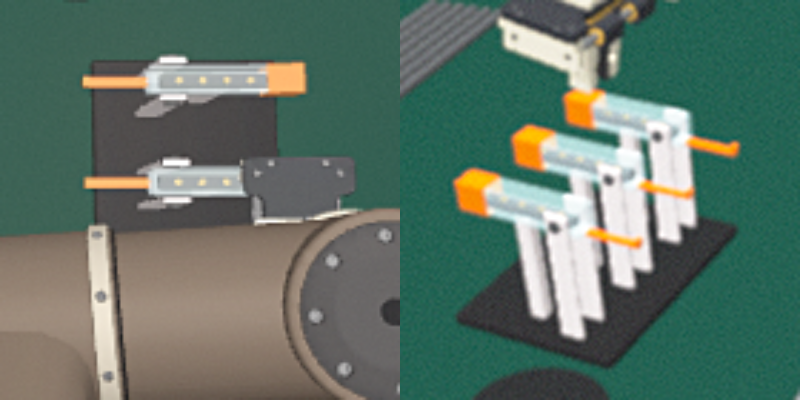

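```bash
python3 - <<'E'
from h import *
b=load("scene"); im=cv2.resize(b["image"][110:190,230-80:310-80],(600,600),interpolation=cv2.INTER_CUBIC)
im=cv2.resize(b["image"][100:200,150:270],None,fx=6,fy=6,interpolation=cv2.INTER_CUBIC)
for X,c in [((.446,-.282,.132),(0,0,255)),((.457,-.304,.143),(255,0,0)),((.457,-.27,.143),(255,0,0)),((.457,-.304,.117),(255,0,0)),((.457,-.27,.117),(255,0,0)),((.446,-.124,.126),(255,255,0))]:
    u,v=pj(b,X); cv2.circle(im,(int((u-150+.5)*6),int((v-100+.5)*6)),3,c,-1)
cv2.imwrite("pics/c2.png",im)
E
```

```text
(no output)
```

View pics/c2.png

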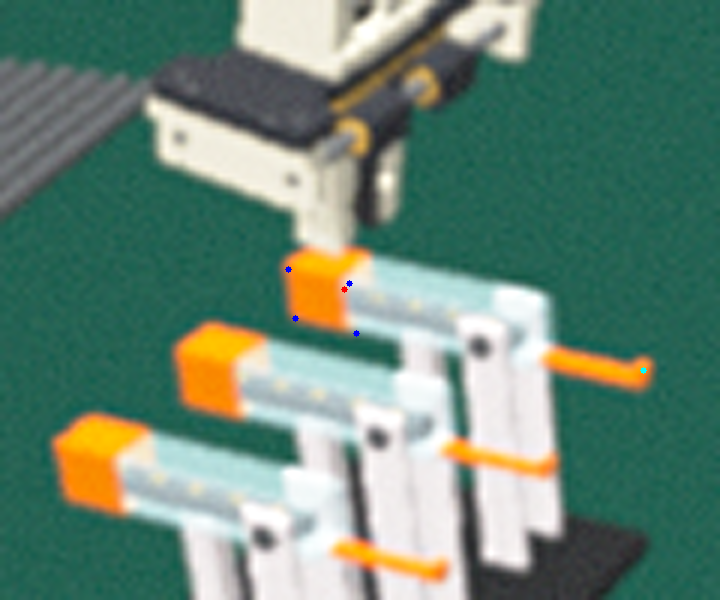

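The crop shows the gripper closed above the cap instead of around it: the visible fingertips are about 20 mm higher than the reported TCP projects. I'll level the tool, open the fingers and look with the wrist camera to measure this.

play_rows --rows '[{"slide": [0,0,-0.2],"delta_rot": [0,-1,0],"fingers": 0},{"slide": [0,0,0],"delta_rot": [0,-1,0],"fingers": 0},{"slide": [0,0,0],"delta_rot": [0,0,0],"fingers": 0},{"slide": [0,0,0],"delta_rot": [0,0,0],"fingers": 0}]'

```text
time_s: 5.0
tcp_pos: [0.4451, -0.277, 0.1608]
eef_rot: [179.9, -0.0, -89.7]
contact_force: [-0.2, 0.5, 0.1]
gripper_width: 0.0433
gripper_force: 0.0
```

```bash
python3 - <<'E'
from plant import r
from h import *
s=r.get_state(); print(s["tcp_pos"],s["eef_rot"],s["gripper_width"],s["joints"])
c=r.capture("wrist"); c["st"]=s; pickle.dump(c,open("w2.pkl","wb"))
b=r.capture("scene");pickle.dump(b,open("scene.pkl","wb"))
A=cv2.resize(c["image"],(480,360)); 
B=cv2.resize(b["image"][90:180,185:265],(320,360),interpolation=cv2.INTER_CUBIC)
for z in(0,.019):
    u,v=pj(b,s["tcp_pos"]+[0,0,z]); cv2.circle(B,(int((u-185+.5)*4),int((v-90+.5)*4)),2,(0,0,255),-1)
cv2.imwrite("pics/c3.png",np.hstack([A,B]))
E
```

```text
[ 0.44514126 -0.27703448  0.16081082] [ 1.79942300e+02 -1.42702635e-02 -8.96670290e+01] 0.043336642516225876 [-1.04176721e+01  7.99435029e+00 -2.12358257e+01  2.83840551e-02
 -6.08238522e+01  1.07367871e+01]
```

View pics/c3.png

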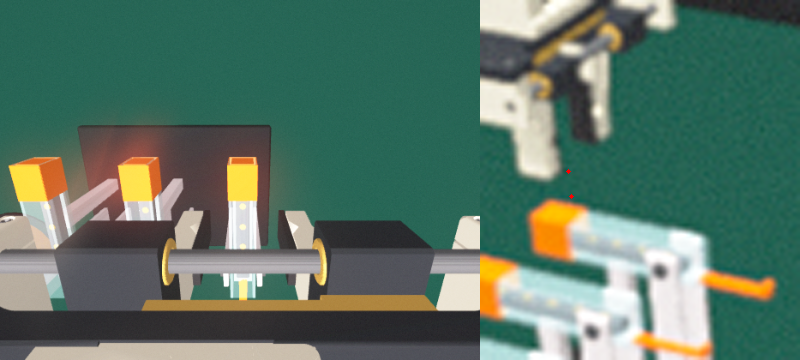

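The actual fingertips sit about 28 mm behind the reported TCP; in the right panel the dots mark the TCP and TCP+19 mm, and the tips are above both. Going to a reported z of 0.09 is safe whichever of the two is right, so I'll try the grip there.

play_rows --rows '[{"slide": [0.016,-0.003,0.24],"delta_rot": [0,0,0],"fingers": 0},{"slide": [0.016,-0.003,0.23],"delta_rot": [0,0,0],"fingers": 0},{"slide": [0,0,0],"delta_rot": [0,0,0],"fingers": 0},{"slide": [0,0,0],"delta_rot": [0,0,0],"fingers": 0}]'

```text
time_s: 5.6
tcp_pos: [0.4472, -0.2816, 0.092]
eef_rot: [-180.0, -0.0, -89.6]
contact_force: [-0.1, -0.8, 0.6]
gripper_width: 0.0435
gripper_force: 0.0
```

play_rows --rows '[{"slide": [0,0,0],"delta_rot": [0,0,0],"fingers": -0.7},{"slide": [0,0,0],"delta_rot": [0,0,0],"fingers": -0.7},{"slide": [0,0,0],"delta_rot": [0,0,0],"fingers": -0.7},{"slide": [0,0,0],"delta_rot": [0,0,0],"fingers": -0.7}]'

```text
time_s: 6.1
tcp_pos: [0.4467, -0.2816, 0.0916]
eef_rot: [-180.0, -0.0, -89.6]
contact_force: [-1.9, 1.8, 5.5]
gripper_width: 0.0233
gripper_force: 25.0
```

Now it's gripped: 23.3 mm opening at 25 N. I'll tip it in two rows first and check the force before continuing, to see whether the offset belongs to the tool axis or to world z.

play_rows --rows '[{"slide": [0.011,0,-0.0458],"delta_rot": [0,1,0],"fingers": -0.7},{"slide": [0.011,0,-0.0458],"delta_rot": [0,1,0],"fingers": -0.7},{"slide": [0,0,0],"delta_rot": [0,0,0],"fingers": -0.7}]' --squeeze 12

```text
time_s: 6.48
tcp_pos: [0.4467, -0.2853, 0.1059]
eef_rot: [-180.0, -9.4, -89.5]
contact_force: [-2.0, -11.4, 3.1]
gripper_width: 0.0226
gripper_force: 12.0
```

```bash
python3 - <<'E'
from plant import r
s=r.get_state(); print({k:s[k].round(3) for k in("tcp_pos","eef_rot","contact_force","moment","joints")})
E
```

```text
{'tcp_pos': array([ 0.447, -0.285,  0.106]), 'eef_rot': array([-179.993,   -9.376,  -89.451]), 'contact_force': array([ -2.025, -11.417,   3.103]), 'moment': array([-3.888,  0.521, -0.111]), 'joints': array([ -4.033,   8.841, -34.217,  12.848, -46.905,  -4.212])}
```

play_rows --rows '[{"slide": [0.026,0,-0.046],"delta_rot": [0,1,0],"fingers": -0.7},{"slide": [0.026,0,-0.046],"delta_rot": [0,1,0],"fingers": -0.7},{"slide": [0,0,0],"delta_rot": [0,0,0],"fingers": -0.7}]'

```text
time_s: 6.85
tcp_pos: [0.4467, -0.2884, 0.1197]
eef_rot: [180.0, -18.4, -89.5]
contact_force: [-0.8, 4.2, 0.1]
gripper_width: 0.0228
gripper_force: 12.0
```

play_rows --rows '[{"slide": [0.016,0,-0.046],"delta_rot": [0,1,0],"fingers": -0.7},{"slide": [0.017,0,-0.046],"delta_rot": [0,1,0],"fingers": -0.7},{"slide": [0.018,0,-0.046],"delta_rot": [0,1,0],"fingers": -0.7},{"slide": [0,0,0],"delta_rot": [0,0,0],"fingers": -0.7},{"slide": [0,0,0],"delta_rot": [0,0,0],"fingers": 0},{"slide": [0,0,0],"delta_rot": [0,0,0],"fingers": 0},{"slide": [0,0,0],"delta_rot": [0,0,0],"fingers": 0}]'

```text
time_s: 7.72
tcp_pos: [0.4466, -0.2884, 0.1418]
eef_rot: [-180.0, -32.0, -89.7]
contact_force: [0.3, -0.5, -0.0]
gripper_width: 0.0425
gripper_force: 0.0
```

```bash
python3 - <<'E'
from plant import r
from h import *
s=r.get_state(); print({k:s[k].round(4) for k in("tcp_pos","eef_rot","contact_force","joints")})
c=r.capture("wrist"); c["st"]=s; pickle.dump(c,open("w3.pkl","wb"))
b=r.capture("scene");pickle.dump(b,open("scene.pkl","wb"))
A=cv2.resize(c["image"],(480,360)); 
B=cv2.resize(b["image"][110:200,175:255],(320,360),interpolation=cv2.INTER_CUBIC)
cv2.imwrite("pics/c4.png",np.hstack([A,B]))
E
```

```text
{'tcp_pos': array([ 0.4466, -0.2884,  0.1418]), 'eef_rot': array([-179.9833,  -32.0362,  -89.6701]), 'contact_force': array([ 0.2546, -0.4641, -0.0115]), 'joints': array([  8.4176,   5.7216, -50.4451,  44.5391, -48.4884, -42.6179])}
```

View pics/c4.png

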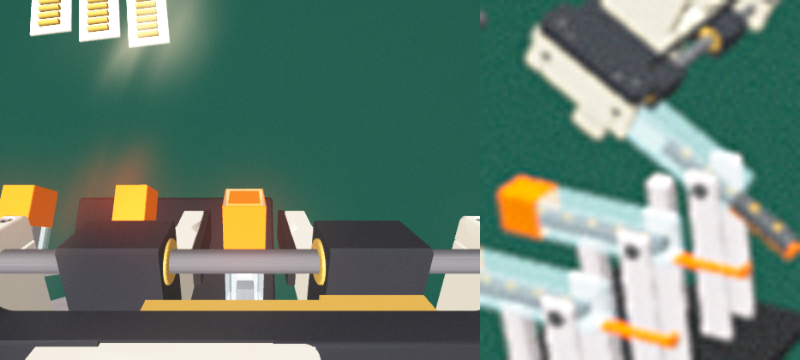

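Tube 1 is tipped, and its rail has slid to the lip with its front bare. Now I'll retract, traverse along the tube to the mouth, lower and grip the rail.

play_rows --rows '[{"slide": [0,0,-0.2],"delta_rot": [0,0,0],"fingers": -0.1},{"slide": [0,0,-0.2],"delta_rot": [0,0,0],"fingers": -0.1},{"slide": [-0.228,0,0],"delta_rot": [0,0,0],"fingers": -0.1},{"slide": [-0.228,0,0],"delta_rot": [0,0,0],"fingers": -0.1},{"slide": [-0.228,0,0],"delta_rot": [0,0,0],"fingers": -0.1},{"slide": [-0.228,0,0],"delta_rot": [0,0,0],"fingers": -0.1},{"slide": [0,0,0],"delta_rot": [0,0,0],"fingers": -0.1},{"slide": [0,0,0],"delta_rot": [0,0,0],"fingers": -0.1}]'

```text
time_s: 8.82
tcp_pos: [0.4457, -0.1405, 0.1201]
eef_rot: [180.0, -32.1, -89.6]
contact_force: [0.6, -0.1, 1.5]
gripper_width: 0.0396
gripper_force: 0.0
```

```bash
cat >> h.py <<'E'
def tubef(s,hx,hy=-.197,th=.56):
    "reported TCP in tube frame (mm)"
    d=np.array(s["tcp_pos"])-[hx,hy,.13]; a=-d[1]; c,n=np.cos(th),np.sin(th)
    return np.round(np.array([c*a+n*d[2],d[0],-n*a+c*d[2]])*1000,1)
E
python3 - <<'E'
from plant import r
from h import *
s=r.get_state(); print({k:s[k].round(4) for k in("tcp_pos","eef_rot","joints")},tubef(s,.4453))
E
```

```text
{'tcp_pos': array([ 0.4457, -0.1405,  0.1201]), 'eef_rot': array([179.978 , -32.0856, -89.5781]), 'joints': array([ 30.3946,   7.5264, -49.3572,  33.8631, -55.635 , -54.9976])} [-53.1   0.4  21.6]
```

play_rows --rows '[{"slide": [0,0,0.2],"delta_rot": [0,0,0],"fingers": -0.1},{"slide": [0,0,0.16],"delta_rot": [0,0,0],"fingers": -0.1},{"slide": [0,0,0.08],"delta_rot": [0,0,0],"fingers": -0.1},{"slide": [0,0,0],"delta_rot": [0,0,0],"fingers": -0.1},{"slide": [0,0,0],"delta_rot": [0,0,0],"fingers": -0.95},{"slide": [0,0,0],"delta_rot": [0,0,0],"fingers": -0.95},{"slide": [0,0,0],"delta_rot": [0,0,0],"fingers": -0.95},{"slide": [0,0,0],"delta_rot": [0,0,0],"fingers": -0.95}]' --squeeze 35

```text
time_s: 9.82
tcp_pos: [0.4462, -0.1752, 0.0644]
eef_rot: [-180.0, -32.1, -89.6]
contact_force: [-0.8, 2.2, 2.7]
gripper_width: 0.0116
gripper_force: 35.0
```

play_rows --rows '[{"slide": [0,0,-0.024],"delta_rot": [0,0,0],"fingers": -0.95},{"slide": [0,0,-0.024],"delta_rot": [0,0,0],"fingers": -0.95},{"slide": [-0.1,0,0],"delta_rot": [0,0,0],"fingers": -0.95},{"slide": [-0.15,0,0],"delta_rot": [0,0,0],"fingers": -0.95},{"slide": [-0.15,0,0],"delta_rot": [0,0,0],"fingers": -0.95},{"slide": [-0.15,0,0],"delta_rot": [0,0,0],"fingers": -0.95},{"slide": [-0.1,0,0],"delta_rot": [0,0,0],"fingers": -0.95},{"slide": [0,0,0],"delta_rot": [0,0,0],"fingers": -0.95}]'

```text
time_s: 10.82
tcp_pos: [0.4453, -0.0882, 0.0178]
eef_rot: [179.9, -32.1, -89.5]
contact_force: [-0.1, -1.1, -1.1]
gripper_width: 0.0118
gripper_force: 35.0
```

Rail 1 is out. Next I'll level the tool while rising, then re-measure the box.

play_rows --rows '[{"slide": [0,0,-0.25],"delta_rot": [0,-1,0],"fingers": -0.95},{"slide": [0,0,-0.25],"delta_rot": [0,-1,0],"fingers": -0.95},{"slide": [0,0,-0.25],"delta_rot": [0,-1,0],"fingers": -0.95},{"slide": [0,0,-0.25],"delta_rot": [0,-1,0],"fingers": -0.95},{"slide": [0,0,-0.15],"delta_rot": [0,-1,0],"fingers": -0.95},{"slide": [0,0,-0.1],"delta_rot": [0,-1,0],"fingers": -0.95},{"slide": [0,0,0],"delta_rot": [0,-1,0],"fingers": -0.95},{"slide": [0,0,0],"delta_rot": [0,0,0],"fingers": -0.95}]'

```text
time_s: 11.82
tcp_pos: [0.4445, -0.0189, 0.1908]
eef_rot: [-179.9, 0.1, -89.8]
contact_force: [-0.3, -0.9, -1.2]
gripper_width: 0.0115
gripper_force: 35.0
```

```bash
cat >> h.py <<'E'
def box(c):
    im=c["image"].astype(int); m=((im[...,2]>140)&(im[...,1]<110)&(im[...,0]<110)).astype(np.uint8)
    cs,_=cv2.findContours(m,cv2.RETR_EXTERNAL,cv2.CHAIN_APPROX_NONE); k=max(cs,key=cv2.contourArea)
    w=np.array([bp(c,*p[0],.036)[:2] for p in cv2.convexHull(k)],np.float32)
    (cx,cy),(a,b),an=cv2.minAreaRect(w)
    if a>b: an+=90
    return cx,cy,(an+90)%180-90,min(a,b),max(a,b)   # pose x,y,yaw(deg), sizes(148,182)
E
python3 - <<'E'
from plant import r
from h import *
s=r.get_state(); print({k:s[k].round(4) for k in("tcp_pos","eef_rot","joints","gripper_width")})
old=load("top"); print("old",box(pickle.load(open("top.pkl","rb"))))
c=r.capture("top");pickle.dump(c,open("top.pkl","wb"));print("now",box(c)); cv2.imwrite("pics/top1.png",c["image"])
E
```

```text
Traceback (most recent call last):
AttributeError: 'float' object has no attribute 'round'
```

```bash
python3 - <<'E'
from plant import r
from h import *
print("old",box(load("top")))
c=r.capture("top");pickle.dump(c,open("top.pkl","wb"));print("now",box(c)); cv2.imwrite("pics/top1.png",c["image"])
E
```

```text
old (0.4629038870334625, 0.3134813606739044, -9.446456909179688, 0.1495138555765152, 0.18778541684150696)
now (0.4628065824508667, 0.31349825859069824, -9.45172119140625, 0.14919555187225342, 0.18778909742832184)
```

The box hasn't moved: (0.463, ~0.316), yaw -9.5°. Carrying rail 1 there.

play_rows --rows '[{"slide": [-0.362,0.012,0],"delta_rot": [0,0,0],"fingers": -0.95},{"slide": [-0.362,0.012,0],"delta_rot": [0,0,0],"fingers": -0.95},{"slide": [-0.362,0.012,0],"delta_rot": [0,0,0],"fingers": -0.95},{"slide": [-0.362,0.012,0],"delta_rot": [0,0,0],"fingers": -0.95},{"slide": [-0.362,0.012,0],"delta_rot": [0,0,0],"fingers": -0.95},{"slide": [-0.362,0.012,0],"delta_rot": [0,0,0],"fingers": -0.95},{"slide": [-0.362,0.012,0],"delta_rot": [0,0,0],"fingers": -0.95},{"slide": [0,0,0.2],"delta_rot": [0,0,1],"fingers": -0.95}]'

```text
time_s: 12.88
tcp_pos: [0.4298, 0.3668, 0.1606]
eef_rot: [-179.8, 0.1, -94.1]
contact_force: [1.2, -1.0, -2.0]
gripper_width: 0.0115
gripper_force: 35.0
```

play_rows --rows '[{"slide": [0,0,0.2],"delta_rot": [0,0,1],"fingers": -0.95},{"slide": [0,0,0.1],"delta_rot": [0,0,0.14],"fingers": -0.95},{"slide": [0,0,0],"delta_rot": [0,0,0],"fingers": -0.95},{"slide": [0,0,0],"delta_rot": [0,0,0],"fingers": -0.95}]'

```text
time_s: 13.38
tcp_pos: [0.4301, 0.3628, 0.1163]
eef_rot: [-179.9, 0.1, -99.3]
contact_force: [0.1, 0.3, 0.5]
gripper_width: 0.0115
gripper_force: 35.0
```

```bash
python3 - <<'E'
from plant import r
from h import *
s=r.get_state(); print(s["tcp_pos"],s["eef_rot"],s["joints"])
c=r.capture("wrist"); c["st"]=s; pickle.dump(c,open("w4.pkl","wb"))
b=r.capture("scene");pickle.dump(b,open("scene.pkl","wb"))
A=cv2.resize(c["image"],(440,330)); 
B=cv2.resize(b["image"][175:285,350:470],(360,330),interpolation=cv2.INTER_CUBIC)
for p in(s["tcp_pos"],s["tcp_pos"]+[0,0,.028],(.463,.3165,.036)):
    u,v=pj(b,p); cv2.circle(B,(int((u-350+.5)*3),int((v-175+.5)*3)),2,(0,255,0),-1)
cv2.imwrite("pics/c5.png",np.hstack([A,B]))
E
```

```text
[0.43013166 0.36283819 0.11634835] [-1.79938293e+02  5.83525670e-02 -9.93482183e+01] [ 6.01060511e+01  1.38466582e+01 -2.01550677e+01  4.50365030e-02
 -5.59219851e+01 -6.94795109e+01]
```

View pics/c5.png

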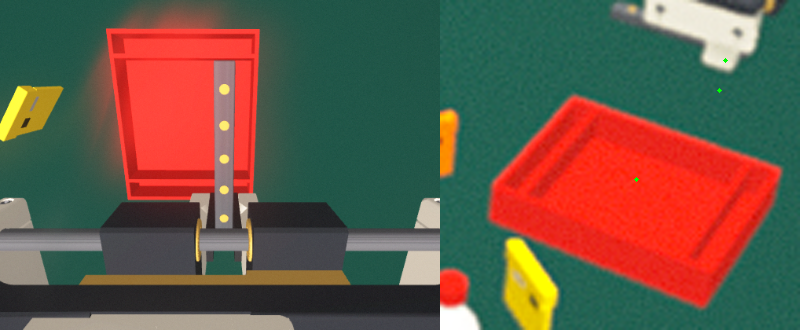

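play_rows --rows '[{"slide": [0,-0.013,0.26],"delta_rot": [0,0,0],"fingers": -0.95},{"slide": [0,0,0.26],"delta_rot": [0,0,0],"fingers": -0.95},{"slide": [0,0,0.25],"delta_rot": [0,0,0],"fingers": -0.95},{"slide": [0,0,0.06],"delta_rot": [0,0,0],"fingers": -0.95},{"slide": [0,0,0.03],"delta_rot": [0,0,0],"fingers": -0.95},{"slide": [0,0,0],"delta_rot": [0,0,0],"fingers": -0.95},{"slide": [0,0,0],"delta_rot": [0,0,0],"fingers": -0.95}]'

```text
time_s: 14.35
tcp_pos: [0.4321, 0.3628, -0.0124]
eef_rot: [-179.9, 0.1, -99.4]
contact_force: [0.5, 0.0, -1.4]
gripper_width: 0.0116
gripper_force: 35.0
```

play_rows --rows '[{"slide": [0,0,0.02],"delta_rot": [0,0,0],"fingers": -0.95},{"slide": [0,0,0.02],"delta_rot": [0,0,0],"fingers": -0.95},{"slide": [0,0,0],"delta_rot": [0,0,0],"fingers": -0.95}]'

```text
time_s: 14.72
tcp_pos: [0.4314, 0.3618, -0.02]
eef_rot: [180.0, -0.0, -99.4]
contact_force: [0.7, -0.0, -1.3]
gripper_width: 0.0113
gripper_force: 35.0
```

play_rows --rows '[{"slide": [0,0,0],"delta_rot": [0,0,0],"fingers": -0.5},{"slide": [0,0,0],"delta_rot": [0,0,0],"fingers": -0.5},{"slide": [0,0,0],"delta_rot": [0,0,0],"fingers": -0.5},{"slide": [0,0,-0.2],"delta_rot": [0,0,0],"fingers": -0.5},{"slide": [0,0,-0.4],"delta_rot": [0,0,0],"fingers": -0.5},{"slide": [0,0,-0.4],"delta_rot": [0,0,-1],"fingers": -0.5},{"slide": [0,0,-0.4],"delta_rot": [0,0,-1],"fingers": -0.5},{"slide": [0,0,-0.4],"delta_rot": [0,0,-0.14],"fingers": -0.5}]'

```text
time_s: 15.72
tcp_pos: [0.4313, 0.3616, 0.2526]
eef_rot: [-180.0, 0.0, -89.5]
contact_force: [1.0, 0.7, -0.9]
gripper_width: 0.0221
gripper_force: 0.0
```

play_rows --rows '[{"slide": [0.39,-0.006,0],"delta_rot": [0,0,0],"fingers": -1},{"slide": [0.39,-0.006,0],"delta_rot": [0,0,0],"fingers": -1},{"slide": [0.39,-0.006,0],"delta_rot": [0,0,0],"fingers": -1},{"slide": [0.39,-0.006,0],"delta_rot": [0,0,0],"fingers": -1},{"slide": [0.39,-0.006,0],"delta_rot": [0,0,0],"fingers": -1},{"slide": [0.39,-0.006,0],"delta_rot": [0,0,0],"fingers": -1},{"slide": [0.39,-0.006,0],"delta_rot": [0,0,0],"fingers": -1},{"slide": [0.39,-0.006,0],"delta_rot": [0,0,0],"fingers": -1}]'

```text
time_s: 16.73
tcp_pos: [0.4416, -0.1078, 0.2507]
eef_rot: [-179.9, 0.0, -89.6]
contact_force: [1.3, 0.5, -0.2]
gripper_width: 0.0006
gripper_force: 0.0
```

play_rows --rows '[{"slide": [0.39,-0.006,0],"delta_rot": [0,0,0],"fingers": -1},{"slide": [0.39,-0.006,0],"delta_rot": [0,0,0],"fingers": -1},{"slide": [0.39,-0.006,0],"delta_rot": [0,0,0],"fingers": -1},{"slide": [0,0,0],"delta_rot": [0,0,0],"fingers": -1},{"slide": [0,0,0],"delta_rot": [0,0,0],"fingers": -1}]'

```text
time_s: 17.35
tcp_pos: [0.4454, -0.2815, 0.2499]
eef_rot: [180.0, 0.0, -89.7]
contact_force: [0.5, -0.5, 0.1]
gripper_width: 0.0001
gripper_force: 0.0
```

```bash
python3 - <<'E'
from plant import r
from h import *
s=r.get_state(); print(s["tcp_pos"],s["eef_rot"],s["joints"])
c=r.capture("top");pickle.dump(c,open("top.pkl","wb"));print("now",box(c))
A=cv2.resize(c["image"][235:320,105:205],(400,340),interpolation=cv2.INTER_CUBIC)
cv2.imwrite("pics/c6.png",A)
E
```

```text
[ 0.44540435 -0.28152248  0.24992531] [ 1.79967963e+02  2.15657049e-02 -8.96892086e+01] [-1.09613460e+01  4.71244564e+00 -1.29876270e+01 -1.56241423e-02
 -7.23355623e+01  1.12768891e+01]
now (0.46284219622612, 0.3139195144176483, -9.446456909179688, 0.14924831688404083, 0.18694132566452026)
```

View pics/c6.png

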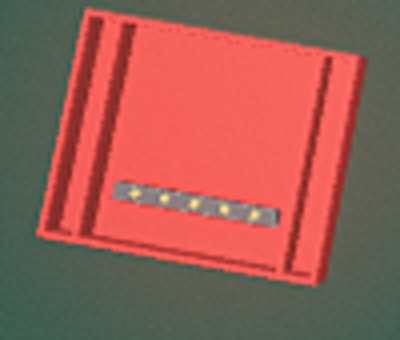

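Rail 1 lies flat in the box, in the lower part of the bay around (195,203) in the crop. Now I'll push tube 1's tail back down.

play_rows --rows '[{"slide": [0,0,0.3],"delta_rot": [0,0,0],"fingers": -1},{"slide": [0,0,0.2],"delta_rot": [0,0,0],"fingers": -1},{"slide": [0,0,0.08],"delta_rot": [0,0,0],"fingers": -1},{"slide": [0,0,0.08],"delta_rot": [0,0,0],"fingers": -1},{"slide": [0,0,0.08],"delta_rot": [0,0,0],"fingers": -1},{"slide": [0,0,0.06],"delta_rot": [0,0,0],"fingers": -1},{"slide": [0,0,0.03],"delta_rot": [0,0,0],"fingers": -1},{"slide": [0,0,0],"delta_rot": [0,0,0],"fingers": -1}]'

```text
time_s: 18.4
tcp_pos: [0.4458, -0.281, 0.1254]
eef_rot: [180.0, 0.0, -89.6]
contact_force: [1.2, 0.4, 0.9]
gripper_width: 0.0007
gripper_force: 0.3
```

play_rows --rows '[{"slide": [0,0,0.013],"delta_rot": [0,0,0],"fingers": -1},{"slide": [0,0,0.013],"delta_rot": [0,0,0],"fingers": -1},{"slide": [0,0,0.013],"delta_rot": [0,0,0],"fingers": -1},{"slide": [0,0,0],"delta_rot": [0,0,0],"fingers": -1}]'

```text
time_s: 18.9
tcp_pos: [0.4457, -0.2814, 0.1197]
eef_rot: [180.0, 0.0, -89.6]
contact_force: [0.1, -0.9, 2.6]
gripper_width: 0.0004
gripper_force: 1.0
```

```bash
python3 - <<'E'
from plant import r
from h import *
s=r.get_state(); print(s["tcp_pos"],s["contact_force"],s["moment"])
b=r.capture("scene");pickle.dump(b,open("scene.pkl","wb"))
im=b["image"].astype(int); m=((im[...,2]>180)&(im[...,1]>80)&(im[...,1]<190)&(im[...,0]<110)).astype(np.uint8)
# orange blobs near tube caps and tongues
n,l,st,ce=cv2.connectedComponentsWithStats(m[130:200,150:270])
print([(tuple(st[i,:5]),ce[i].round(1)+[150,130]) for i in range(1,n) if st[i,4]>8])
for hx in(.4453,.530,.615): print("tip level",pj(b,(hx,-.197+.071,.124)),"cap",pj(b,(hx,-.287,.13)))
E
```

```text
[ 0.44572966 -0.2814405   0.11973474] [ 0.06966575 -0.90151083  2.59633417] [-0.49119545 -0.05760345  0.00999449]
[((np.int32(47), np.int32(11), np.int32(10), np.int32(13), np.int32(80)), array([201.8, 147.4])), ((np.int32(29), np.int32(24), np.int32(15), np.int32(16), np.int32(120)), array([184.8, 161.2])), ((np.int32(91), np.int32(28), np.int32(17), np.int32(8), np.int32(65)), array([249.5, 161.7])), ((np.int32(9), np.int32(39), np.int32(16), np.int32(17), np.int32(128)), array([164.9, 176.7])), ((np.int32(74), np.int32(43), np.int32(19), np.int32(6), np.int32(36)), array([232.7, 176.2])), ((np.int32(56), np.int32(60), np.int32(18), np.int32(7), np.int32(36)), array([213.9, 192.9]))]
tip level [256.23733346 161.61189068] cap [205.55738717 147.85768009]
tip level [240.12711795 176.96415276] cap [187.74929461 161.90167671]
tip level [222.28062615 193.97100282] cap [168.10565142 177.39324368]
```

play_rows --rows '[{"slide": [0,0,0.01],"delta_rot": [0,0,0],"fingers": -1},{"slide": [0,0,0],"delta_rot": [0,0,0],"fingers": -1},{"slide": [0,0,-0.2],"delta_rot": [0,0,0],"fingers": 0},{"slide": [0,0,-0.25],"delta_rot": [0,0,0],"fingers": 0},{"slide": [0,-0.284,0],"delta_rot": [0,0,0],"fingers": 0},{"slide": [0,-0.283,0],"delta_rot": [0,0,0],"fingers": 0},{"slide": [0,0,0],"delta_rot": [0,0,0],"fingers": 0},{"slide": [0,0,0],"delta_rot": [0,0,0],"fingers": 0}]'

```text
time_s: 19.95
tcp_pos: [0.5302, -0.2802, 0.1848]
eef_rot: [179.9, 0.1, -89.6]
contact_force: [-0.2, -0.2, 0.3]
gripper_width: 0.0435
gripper_force: 0.0
```

play_rows --rows '[{"slide": [0.009,0,0.3],"delta_rot": [0,0,0],"fingers": 0},{"slide": [0,0,0.2],"delta_rot": [0,0,0],"fingers": 0},{"slide": [0,0,0.12],"delta_rot": [0,0,0],"fingers": 0},{"slide": [0,0,0],"delta_rot": [0,0,0],"fingers": 0},{"slide": [0,0,0],"delta_rot": [0,0,0],"fingers": -0.7},{"slide": [0,0,0],"delta_rot": [0,0,0],"fingers": -0.7},{"slide": [0,0,0],"delta_rot": [0,0,0],"fingers": -0.7},{"slide": [0,0,0],"delta_rot": [0,0,0],"fingers": -0.7}]' --squeeze 15

```text
time_s: 20.95
tcp_pos: [0.5317, -0.2823, 0.0939]
eef_rot: [-179.9, -0.0, -89.6]
contact_force: [-0.4, 0.6, 4.2]
gripper_width: 0.0229
gripper_force: 15.0
```

play_rows --rows '[{"slide": [0.018,0,-0.046],"delta_rot": [0,1,0],"fingers": -0.7},{"slide": [0.018,0,-0.046],"delta_rot": [0,1,0],"fingers": -0.7},{"slide": [0.018,0,-0.046],"delta_rot": [0,1,0],"fingers": -0.7},{"slide": [0.018,0,-0.046],"delta_rot": [0,1,0],"fingers": -0.7}]'

```text
time_s: 21.45
tcp_pos: [0.5317, -0.2899, 0.1221]
eef_rot: [-179.9, -18.5, -89.6]
contact_force: [1.8, -11.8, -0.8]
gripper_width: 0.0228
gripper_force: 15.0
```

play_rows --rows '[{"slide": [0.018,0,-0.046],"delta_rot": [0,1,0],"fingers": -0.7},{"slide": [0.018,0,-0.046],"delta_rot": [0,1,0],"fingers": -0.7},{"slide": [0.018,0,-0.046],"delta_rot": [0,1,0],"fingers": -0.7},{"slide": [0,0,0],"delta_rot": [0,0,0],"fingers": -0.7},{"slide": [0,0,0],"delta_rot": [0,0,0],"fingers": 0},{"slide": [0,0,0],"delta_rot": [0,0,0],"fingers": 0},{"slide": [0,0,0],"delta_rot": [0,0,0],"fingers": 0}]'

```text
time_s: 22.32
tcp_pos: [0.5307, -0.2891, 0.1434]
eef_rot: [180.0, -32.0, -89.6]
contact_force: [0.5, 0.1, -0.1]
gripper_width: 0.0424
gripper_force: 0.0
```

```bash
python3 - <<'E'
from plant import r
from h import *
s=r.get_state(); print(s["tcp_pos"],s["eef_rot"],s["joints"],tubef(s,.530))
E
```

```text
[ 0.5306623  -0.28910544  0.14337831] [179.98056509 -32.04804389 -89.63398889] [  7.19651061  13.03014498 -40.8216072   43.70393577 -49.68353693
 -39.78748496] [ 85.1   0.7 -37.6]
```

play_rows --rows '[{"slide": [0,0,-0.2],"delta_rot": [0,0,0],"fingers": -0.1},{"slide": [0,0,-0.2],"delta_rot": [0,0,0],"fingers": -0.1},{"slide": [-0.23,0,0],"delta_rot": [0,0,0],"fingers": -0.1},{"slide": [-0.23,0,0],"delta_rot": [0,0,0],"fingers": -0.1},{"slide": [-0.23,0,0],"delta_rot": [0,0,0],"fingers": -0.1},{"slide": [-0.23,0,0],"delta_rot": [0,0,0],"fingers": -0.1},{"slide": [0,0,0],"delta_rot": [0,0,0],"fingers": -0.1},{"slide": [0,0,0],"delta_rot": [0,0,0],"fingers": -0.1}]'

```text
time_s: 23.32
tcp_pos: [0.5299, -0.1403, 0.1212]
eef_rot: [180.0, -32.1, -89.6]
contact_force: [-0.2, -1.0, 0.3]
gripper_width: 0.0393
gripper_force: 0.0
```

```bash
python3 - <<'E'
from plant import r
from h import *
s=r.get_state(); print(s["tcp_pos"],s["eef_rot"],s["joints"],tubef(s,.530))
b=r.capture("scene");cv2.imwrite("pics/s5.png",b["image"])
E
```

```text
[ 0.52992265 -0.14028689  0.12121097] [179.97669284 -32.08157861 -89.58771124] [ 25.14409217  14.64926584 -40.1774214   35.74392365 -55.64129247
 -50.64843673] [-52.7  -0.1  22.7]
```

play_rows --rows '[{"slide": [0,0,0.2],"delta_rot": [0,0,0],"fingers": -0.1},{"slide": [0,0,0.16],"delta_rot": [0,0,0],"fingers": -0.1},{"slide": [0,0,0.085],"delta_rot": [0,0,0],"fingers": -0.1},{"slide": [0,0,0],"delta_rot": [0,0,0],"fingers": -0.1},{"slide": [0,0,0],"delta_rot": [0,0,0],"fingers": -0.95},{"slide": [0,0,0],"delta_rot": [0,0,0],"fingers": -0.95},{"slide": [0,0,0],"delta_rot": [0,0,0],"fingers": -0.95},{"slide": [0,0,0],"delta_rot": [0,0,0],"fingers": -0.95}]' --squeeze 35

```text
time_s: 24.38
tcp_pos: [0.5306, -0.1753, 0.065]
eef_rot: [-179.9, -32.1, -89.6]
contact_force: [-1.5, 1.8, 2.8]
gripper_width: 0.0115
gripper_force: 35.0
```

play_rows --rows '[{"slide": [0,0,-0.024],"delta_rot": [0,0,0],"fingers": -0.95},{"slide": [0,0,-0.024],"delta_rot": [0,0,0],"fingers": -0.95},{"slide": [-0.1,0,0],"delta_rot": [0,0,0],"fingers": -0.95},{"slide": [-0.15,0,0],"delta_rot": [0,0,0],"fingers": -0.95},{"slide": [-0.15,0,0],"delta_rot": [0,0,0],"fingers": -0.95},{"slide": [-0.15,0,0],"delta_rot": [0,0,0],"fingers": -0.95},{"slide": [-0.1,0,0],"delta_rot": [0,0,0],"fingers": -0.95},{"slide": [0,0,0],"delta_rot": [0,0,0],"fingers": -0.95}]'

```text
time_s: 25.38
tcp_pos: [0.5296, -0.0881, 0.0181]
eef_rot: [179.9, -32.1, -89.5]
contact_force: [1.1, 1.0, -1.2]
gripper_width: 0.0115
gripper_force: 35.0
```

play_rows --rows '[{"slide": [0,0,-0.25],"delta_rot": [0,-1,0],"fingers": -0.95},{"slide": [0,0,-0.25],"delta_rot": [0,-1,0],"fingers": -0.95},{"slide": [0,0,-0.25],"delta_rot": [0,-1,0],"fingers": -0.95},{"slide": [0,0,-0.25],"delta_rot": [0,-1,0],"fingers": -0.95},{"slide": [0,0,-0.15],"delta_rot": [0,-1,0],"fingers": -0.95},{"slide": [0,0,-0.1],"delta_rot": [0,-1,0],"fingers": -0.95},{"slide": [0,0,0],"delta_rot": [0,-1,0],"fingers": -0.95},{"slide": [0,0,0],"delta_rot": [0,0,0],"fingers": -0.95}]'

```text
time_s: 26.38
tcp_pos: [0.529, -0.019, 0.1915]
eef_rot: [-179.9, 0.1, -89.8]
contact_force: [-0.8, 0.5, -0.5]
gripper_width: 0.0116
gripper_force: 35.0
```

```bash
cat >> h.py <<'E'
def plan(s,bx,off,yawb,bias=.0025):
    "tool goal: box-frame offset off (x,y); prints shift in yaw -90 tool axes & box"
    a=np.radians(bx[2]); ex=np.array([np.cos(a),np.sin(a)]); ey=np.array([-ex[1],ex[0]])
    c=np.array(bx[:2])+bias*ey; g=c+off[0]*ex+off[1]*ey; p=np.array(s["tcp_pos"])[:2]
    d=g-p; now=((p-c)@ex,(p-c)@ey); print("goal",g.round(4),"world d",d.round(4),"now in box",np.round(now,4))
    y=np.radians(s["eef_rot"][2]); tx=np.array([np.cos(y),np.sin(y)]); ty=np.array([np.sin(y),-np.cos(y)])
    print("tool shift /0.15:",(d@tx/.15).round(3),(d@ty/.15).round(3),"yaw rows",np.round((s["eef_rot"][2]-(yawb+bx[2]))/np.degrees(.08),2))
E
python3 - <<'E'
from plant import r
from h import *
s=r.get_state(); print(s["tcp_pos"],s["gripper_width"])
c=r.capture("top");pickle.dump(c,open("top.pkl","wb"));b=box(c);print("now",b)
plan(s,b,(.038,.039),-90)
E
```

```text
[ 0.52895336 -0.0190228   0.19150062] 0.01156548609120377
now (0.7983198165893555, 0.11219525337219238, 70.69865417480469, 0.024648679420351982, 0.07944303750991821)
goal [0.7717 0.1618] world d [0.2428 0.1808] now in box [-0.2129  0.2084]
tool shift /0.15: -1.199 -1.623 yaw rows -15.38
```

```bash
python3 - <<'E'
from h import *
c=load("top"); im=c["image"].astype(int)
for t in(110,140):
  m=((im[...,2]>t)&(im[...,1]<.62*im[...,2])&(im[...,0]<.62*im[...,2])).astype(np.uint8)
  n,l,st,ce=cv2.connectedComponentsWithStats(m); print([(st[i].tolist(),ce[i].round(0).tolist()) for i in range(1,n) if st[i,4]>25])
for p in((.46,.31,.036),(.5,.24,.036),(.42,.37,.036)): u,v=pj(c,p); print(u,v,im[int(v),int(u)])
cv2.imwrite("pics/top2.png",cv2.resize(c["image"],(800,600)))
E
```

```text
[([227, 130, 17, 30, 269], [235.0, 144.0]), ([175, 164, 9, 9, 63], [179.0, 168.0]), ([124, 237, 21, 11, 118], [132.0, 241.0])]
[([227, 130, 17, 30, 259], [235.0, 144.0]), ([175, 164, 9, 9, 57], [179.0, 168.0]), ([124, 237, 21, 11, 96], [132.0, 241.0])]
156.5150552419019 272.0628541294725 [120 135 153]
184.07549630824465 256.5453924881062 [124 139 158]
132.6309393494638 287.7169366983771 [113 127 146]
```

The arm hides most of the box, but its visible corner at (126,238) hasn't moved. Proceeding.

play_rows --rows '[{"slide": [-0.35,0.02,0],"delta_rot": [0,0,0],"fingers": -0.95},{"slide": [-0.35,0.02,0],"delta_rot": [0,0,0],"fingers": -0.95},{"slide": [-0.35,0.02,0],"delta_rot": [0,0,0],"fingers": -0.95},{"slide": [-0.35,0.02,0],"delta_rot": [0,0,0],"fingers": -0.95},{"slide": [-0.35,0.02,0],"delta_rot": [0,0,0],"fingers": -0.95},{"slide": [-0.35,0.02,0],"delta_rot": [0,0,0],"fingers": -0.95},{"slide": [-0.35,0.02,0],"delta_rot": [0,0,0],"fingers": -0.95},{"slide": [0,0,0.2],"delta_rot": [0,0,1],"fingers": -0.95}]'

```text
time_s: 27.42
tcp_pos: [0.5058, 0.354, 0.1614]
eef_rot: [-179.8, 0.1, -94.0]
contact_force: [-0.2, -0.3, -1.4]
gripper_width: 0.0119
gripper_force: 35.0
```

play_rows --rows '[{"slide": [0,0,0.2],"delta_rot": [0,0,1],"fingers": -0.95},{"slide": [0,0,0.1],"delta_rot": [0,0,0.12],"fingers": -0.95},{"slide": [0,0,0],"delta_rot": [0,0,0],"fingers": -0.95},{"slide": [0,0,0],"delta_rot": [0,0,0],"fingers": -0.95}]'

```text
time_s: 27.92
tcp_pos: [0.5062, 0.3499, 0.1169]
eef_rot: [-179.9, 0.1, -99.3]
contact_force: [0.7, 0.1, 0.1]
gripper_width: 0.0115
gripper_force: 35.0
```

```bash
cat >> h.py <<'E'
def redhull(im):
    im=im.astype(int); m=((im[...,2]>140)&(im[...,1]<110)&(im[...,0]<110)).astype(np.uint8)
    cs,_=cv2.findContours(m,cv2.RETR_EXTERNAL,cv2.CHAIN_APPROX_NONE); k=max(cs,key=cv2.contourArea)
    return cv2.boundingRect(k),cv2.minAreaRect(k)
E
python3 - <<'E'
from plant import r
from h import *
s=r.get_state(); print(s["tcp_pos"],s["gripper_width"],s["joints"])
plan(s,(.4628,.3137,-9.45),(.038,.039),-90)
print("scene old",redhull(load("scene")["image"]))
b=r.capture("scene"); print("scene now",redhull(b["image"]))
print("wrist old",redhull(load("w4")["image"]))
c=r.capture("wrist"); print("wrist",redhull(c["image"])); cv2.imwrite("pics/w5.png",c["image"])
E
```

```text
[0.506201   0.34992693 0.11691544] 0.011496943816064604 [ 5.28429777e+01  1.84649384e+01 -1.34669392e+01  4.60003700e-02
 -5.79890505e+01 -6.21273369e+01]
goal [0.5071 0.3484] world d [ 0.0009 -0.0015] now in box [0.0369 0.0404]
tool shift /0.15: 0.009 -0.008 yaw rows 0.04
scene old ((366, 207, 98, 71), ((413.5689392089844, 239.32757568359375), (88.94806671142578, 53.29456329345703), 21.801406860351562))
scene now ((366, 207, 98, 71), ((413.5689392089844, 239.32757568359375), (88.94806671142578, 53.29456329345703), 21.801406860351562))
wrist old ((135, 22, 196, 233), ((232.5, 138.0), (232.0, 195.0), 90.0))
wrist ((230, 37, 202, 218), ((330.5, 145.5), (217.0, 201.0), 90.0))
```

play_rows --rows '[{"slide": [0.009,-0.008,0.26],"delta_rot": [0,0,0],"fingers": -0.95},{"slide": [0,0,0.26],"delta_rot": [0,0,0],"fingers": -0.95},{"slide": [0,0,0.25],"delta_rot": [0,0,0],"fingers": -0.95},{"slide": [0,0,0.08],"delta_rot": [0,0,0],"fingers": -0.95},{"slide": [0,0,0.04],"delta_rot": [0,0,0],"fingers": -0.95},{"slide": [0,0,0.02],"delta_rot": [0,0,0],"fingers": -0.95},{"slide": [0,0,0],"delta_rot": [0,0,0],"fingers": -0.95},{"slide": [0,0,0],"delta_rot": [0,0,0],"fingers": -0.95}]'

```text
time_s: 29.02
tcp_pos: [0.507, 0.3485, -0.0198]
eef_rot: [-180.0, 0.1, -99.3]
contact_force: [0.6, -0.1, -0.9]
gripper_width: 0.0112
gripper_force: 35.0
```

play_rows --rows '[{"slide": [0,0,0],"delta_rot": [0,0,0],"fingers": -0.5},{"slide": [0,0,0],"delta_rot": [0,0,0],"fingers": -0.5},{"slide": [0,0,0],"delta_rot": [0,0,0],"fingers": -0.5},{"slide": [0,0,-0.2],"delta_rot": [0,0,0],"fingers": -0.5},{"slide": [0,0,-0.4],"delta_rot": [0,0,0],"fingers": -0.5},{"slide": [0,0,-0.4],"delta_rot": [0,0,-1],"fingers": -0.5},{"slide": [0,0,-0.4],"delta_rot": [0,0,-1],"fingers": -0.5},{"slide": [0,0,-0.4],"delta_rot": [0,0,-0.12],"fingers": -0.5}]'

```text
time_s: 30.02
tcp_pos: [0.5063, 0.3477, 0.2515]
eef_rot: [-180.0, 0.0, -89.5]
contact_force: [1.3, 1.0, 0.3]
gripper_width: 0.022
gripper_force: 0.0
```

play_rows --rows '[{"slide": [0.382,-0.012,0],"delta_rot": [0,0,0],"fingers": -1},{"slide": [0.382,-0.012,0],"delta_rot": [0,0,0],"fingers": -1},{"slide": [0.382,-0.012,0],"delta_rot": [0,0,0],"fingers": -1},{"slide": [0.382,-0.012,0],"delta_rot": [0,0,0],"fingers": -1},{"slide": [0.382,-0.012,0],"delta_rot": [0,0,0],"fingers": -1},{"slide": [0.382,-0.012,0],"delta_rot": [0,0,0],"fingers": -1},{"slide": [0.382,-0.012,0],"delta_rot": [0,0,0],"fingers": -1},{"slide": [0.382,-0.012,0],"delta_rot": [0,0,0],"fingers": -1}]'

```text
time_s: 31.02
tcp_pos: [0.5238, -0.1121, 0.2496]
eef_rot: [-180.0, 0.0, -89.6]
contact_force: [1.8, -0.8, -0.3]
gripper_width: 0.0003
gripper_force: 0.0
```

play_rows --rows '[{"slide": [0.382,-0.012,0],"delta_rot": [0,0,0],"fingers": -1},{"slide": [0.382,-0.012,0],"delta_rot": [0,0,0],"fingers": -1},{"slide": [0.382,-0.012,0],"delta_rot": [0,0,0],"fingers": -1},{"slide": [0,0,0],"delta_rot": [0,0,0],"fingers": -1},{"slide": [0,0,0],"delta_rot": [0,0,0],"fingers": -1}]'

```text
time_s: 31.65
tcp_pos: [0.5302, -0.2823, 0.2489]
eef_rot: [180.0, 0.0, -89.7]
contact_force: [-0.3, 0.3, -0.3]
gripper_width: 0.0003
gripper_force: 0.0
```

```bash
cat >> h.py <<'E'
def rails(c,bx,bias=.0025):
    "dark/gray blobs inside the box interior, box frame"
    im=c["image"].astype(int); m=((abs(im[...,2]-im[...,1])<45)&(im[...,0]>50)).astype(np.uint8)
    a=np.radians(bx[2]); ex=np.array([np.cos(a),np.sin(a)]); ey=np.array([-ex[1],ex[0]]); o=np.array(bx[:2])+bias*ey
    q=np.array([pj(c,[*(o+sx*.066*ex+sy*.062*ey),.012]) for sx,sy in((1,1),(1,-1),(-1,-1),(-1,1))]).astype(np.int32)
    k=np.zeros_like(m); cv2.fillConvexPoly(k,q,1); cs,_=cv2.findContours(m*k,cv2.RETR_EXTERNAL,cv2.CHAIN_APPROX_NONE)
    for t in cs:
        if cv2.contourArea(t)>20:
            w=np.array([(lambda P:((P-o)@ex,(P-o)@ey))(bp(c,*p[0],.014)[:2]) for p in t],np.float32); print("rail",np.round(cv2.minAreaRect(w)[0],4),np.round(cv2.minAreaRect(w)[1],3),round(cv2.minAreaRect(w)[2],1))
E
python3 - <<'E'
from plant import r
from h import *
s=r.get_state(); print(s["tcp_pos"],s["eef_rot"])
c=r.capture("top");pickle.dump(c,open("top.pkl","wb"));b=box(c);print("now",b); rails(c,b)
E
```

```text
[ 0.53024339 -0.28230203  0.24891263] [ 1.79964925e+02  1.93829194e-02 -8.96756713e+01]
now (0.46276289224624634, 0.3139316439628601, -9.452171325683594, 0.14907342195510864, 0.18694894015789032)
rail [-0.0384 -0.0009] [0.109 0.011] 89.6
rail [ 0.0379 -0.001 ] [0.011 0.11 ] 0.4
```

Both rails lie at ±38 mm in the bay. Now I'll push tube 2 level and go on to tube 3.

play_rows --rows '[{"slide": [0,0,0.3],"delta_rot": [0,0,0],"fingers": -1},{"slide": [0,0,0.2],"delta_rot": [0,0,0],"fingers": -1},{"slide": [0,0,0.08],"delta_rot": [0,0,0],"fingers": -1},{"slide": [0,0,0.08],"delta_rot": [0,0,0],"fingers": -1},{"slide": [0,0,0.08],"delta_rot": [0,0,0],"fingers": -1},{"slide": [0,0,0.08],"delta_rot": [0,0,0],"fingers": -1},{"slide": [0,0,0.03],"delta_rot": [0,0,0],"fingers": -1},{"slide": [0,0,0.02],"delta_rot": [0,0,0],"fingers": -1}]'

```text
time_s: 32.7
tcp_pos: [0.531, -0.2822, 0.1188]
eef_rot: [-180.0, -0.0, -89.6]
contact_force: [-0.1, -2.6, 4.6]
gripper_width: 0.0004
gripper_force: 1.6
```

play_rows --rows '[{"slide": [0,0,0],"delta_rot": [0,0,0],"fingers": -1},{"slide": [0,0,-0.2],"delta_rot": [0,0,0],"fingers": 0},{"slide": [0,0,-0.25],"delta_rot": [0,0,0],"fingers": 0},{"slide": [0,-0.284,0],"delta_rot": [0,0,0],"fingers": 0},{"slide": [0,-0.283,0],"delta_rot": [0,0,0],"fingers": 0},{"slide": [0,0,0],"delta_rot": [0,0,0],"fingers": 0},{"slide": [0,0,0],"delta_rot": [0,0,0],"fingers": 0}]'

```text
time_s: 33.58
tcp_pos: [0.6149, -0.2811, 0.1852]
eef_rot: [179.9, 0.1, -89.6]
contact_force: [-0.6, 0.4, -0.5]
gripper_width: 0.0434
gripper_force: 0.0
```

play_rows --rows '[{"slide": [0,-0.003,0.3],"delta_rot": [0,0,0],"fingers": 0},{"slide": [0,0,0.2],"delta_rot": [0,0,0],"fingers": 0},{"slide": [0,0,0.13],"delta_rot": [0,0,0],"fingers": 0},{"slide": [0,0,0],"delta_rot": [0,0,0],"fingers": 0},{"slide": [0,0,0],"delta_rot": [0,0,0],"fingers": -0.7},{"slide": [0,0,0],"delta_rot": [0,0,0],"fingers": -0.7},{"slide": [0,0,0],"delta_rot": [0,0,0],"fingers": -0.7},{"slide": [0,0,0],"delta_rot": [0,0,0],"fingers": -0.7}]' --squeeze 15

```text
time_s: 34.58
tcp_pos: [0.6167, -0.2817, 0.0929]
eef_rot: [-179.9, -0.0, -89.6]
contact_force: [-0.7, -0.0, 5.2]
gripper_width: 0.0227
gripper_force: 15.0
```

play_rows --rows '[{"slide": [0.018,0,-0.046],"delta_rot": [0,1,0],"fingers": -0.7},{"slide": [0.018,0,-0.046],"delta_rot": [0,1,0],"fingers": -0.7},{"slide": [0.018,0,-0.046],"delta_rot": [0,1,0],"fingers": -0.7},{"slide": [0.018,0,-0.046],"delta_rot": [0,1,0],"fingers": -0.7}]'

```text
time_s: 35.08
tcp_pos: [0.6167, -0.2898, 0.121]
eef_rot: [-179.9, -18.5, -89.6]
contact_force: [1.1, -12.8, 0.0]
gripper_width: 0.0229
gripper_force: 15.0
```

play_rows --rows '[{"slide": [0.018,0,-0.046],"delta_rot": [0,1,0],"fingers": -0.7},{"slide": [0.018,0,-0.046],"delta_rot": [0,1,0],"fingers": -0.7},{"slide": [0.018,0,-0.046],"delta_rot": [0,1,0],"fingers": -0.7},{"slide": [0,0,0],"delta_rot": [0,0,0],"fingers": -0.7},{"slide": [0,0,0],"delta_rot": [0,0,0],"fingers": 0},{"slide": [0,0,0],"delta_rot": [0,0,0],"fingers": 0},{"slide": [0,0,0],"delta_rot": [0,0,0],"fingers": 0}]'

```text
time_s: 35.95
tcp_pos: [0.616, -0.2884, 0.1423]
eef_rot: [180.0, -32.1, -89.6]
contact_force: [-0.2, -0.2, 0.4]
gripper_width: 0.0429
gripper_force: 0.0
```

play_rows --rows '[{"slide": [0,0,-0.2],"delta_rot": [0,0,0],"fingers": -0.1},{"slide": [0,0,-0.2],"delta_rot": [0,0,0],"fingers": -0.1},{"slide": [-0.23,0,0],"delta_rot": [0,0,0],"fingers": -0.1},{"slide": [-0.23,0,0],"delta_rot": [0,0,0],"fingers": -0.1},{"slide": [-0.23,0,0],"delta_rot": [0,0,0],"fingers": -0.1},{"slide": [-0.23,0,0],"delta_rot": [0,0,0],"fingers": -0.1},{"slide": [0,0,0],"delta_rot": [0,0,0],"fingers": -0.1},{"slide": [0,0,0],"delta_rot": [0,0,0],"fingers": -0.1}]'

```text
time_s: 36.95
tcp_pos: [0.6152, -0.1397, 0.1201]
eef_rot: [180.0, -32.1, -89.6]
contact_force: [-0.7, -0.3, -0.5]
gripper_width: 0.0394
gripper_force: 0.0
```

```bash
python3 - <<'E'
from plant import r
from h import *
s=r.get_state(); print(s["tcp_pos"],s["eef_rot"],s["joints"],tubef(s,.6153,-.1957))
E
```

```text
[ 0.61522357 -0.13969518  0.12014547] [179.9895998  -32.08399662 -89.59774383] [ 21.62480329  21.64411218 -29.89216071  36.14875134 -57.06346038
 -46.29110832] [-52.7  -0.1  21.4]
```

play_rows --rows '[{"slide": [0,0,0.2],"delta_rot": [0,0,0],"fingers": -0.1},{"slide": [0,0,0.16],"delta_rot": [0,0,0],"fingers": -0.1},{"slide": [0,0,0.08],"delta_rot": [0,0,0],"fingers": -0.1},{"slide": [0,0,0],"delta_rot": [0,0,0],"fingers": -0.1},{"slide": [0,0,0],"delta_rot": [0,0,0],"fingers": -0.95},{"slide": [0,0,0],"delta_rot": [0,0,0],"fingers": -0.95},{"slide": [0,0,0],"delta_rot": [0,0,0],"fingers": -0.95},{"slide": [0,0,0],"delta_rot": [0,0,0],"fingers": -0.95}]' --squeeze 35

```text
time_s: 37.95
tcp_pos: [0.6158, -0.1743, 0.0645]
eef_rot: [-180.0, -32.1, -89.6]
contact_force: [-1.4, 1.4, 2.7]
gripper_width: 0.0115
gripper_force: 35.0
```

play_rows --rows '[{"slide": [0,0,-0.024],"delta_rot": [0,0,0],"fingers": -0.95},{"slide": [0,0,-0.024],"delta_rot": [0,0,0],"fingers": -0.95},{"slide": [-0.1,0,0],"delta_rot": [0,0,0],"fingers": -0.95}]'

```text
time_s: 38.33
tcp_pos: [0.6156, -0.1578, 0.0626]
eef_rot: [-179.9, -32.1, -89.7]
contact_force: [0.5, -0.4, -1.7]
gripper_width: 0.0114
gripper_force: 35.0
```

play_rows --rows '[{"slide": [-0.15,0,0],"delta_rot": [0,0,0],"fingers": -0.95},{"slide": [-0.15,0,0],"delta_rot": [0,0,0],"fingers": -0.95},{"slide": [-0.15,0,0],"delta_rot": [0,0,0],"fingers": -0.95},{"slide": [-0.1,0,0],"delta_rot": [0,0,0],"fingers": -0.95},{"slide": [0,0,0],"delta_rot": [0,0,0],"fingers": -0.95}]'

```text
time_s: 38.95
tcp_pos: [0.6148, -0.0871, 0.0176]
eef_rot: [179.9, -32.1, -89.5]
contact_force: [-0.1, 0.4, -0.4]
gripper_width: 0.0116
gripper_force: 35.0
```

play_rows --rows '[{"slide": [0,0,-0.25],"delta_rot": [0,-1,0],"fingers": -0.95},{"slide": [0,0,-0.25],"delta_rot": [0,-1,0],"fingers": -0.95},{"slide": [0,0,-0.25],"delta_rot": [0,-1,0],"fingers": -0.95},{"slide": [0,0,-0.25],"delta_rot": [0,-1,0],"fingers": -0.95},{"slide": [0,0,-0.15],"delta_rot": [0,-1,0],"fingers": -0.95},{"slide": [0,0,-0.1],"delta_rot": [0,-1,0],"fingers": -0.95},{"slide": [0,0,0],"delta_rot": [0,-1,0],"fingers": -0.95},{"slide": [0,0,0],"delta_rot": [0,0,0],"fingers": -0.95}]'

```text
time_s: 39.95
tcp_pos: [0.6144, -0.0183, 0.1913]
eef_rot: [-179.9, 0.1, -89.8]
contact_force: [0.3, 0.4, -1.3]
gripper_width: 0.0117
gripper_force: 35.0
```

```bash
python3 - <<'E'
from plant import r
from h import *
s=r.get_state(); print(s["tcp_pos"],s["gripper_width"])
print("scene now",redhull(r.capture("scene")["image"]))
plan(s,(.4628,.3138,-9.45),(0,.039),-90)
E
```

```text
[ 0.61438768 -0.01834518  0.19128495] 0.011714072801123824
scene now ((366, 207, 98, 71), ((413.5689392089844, 239.32757568359375), (88.94806671142578, 53.29456329345703), 21.801406860351562))
goal [0.4696 0.3547] world d [-0.1448  0.3731] now in box [ 0.2041 -0.3052]
tool shift /0.15: -2.491 0.956 yaw rows 2.11
```

play_rows --rows '[{"slide": [-0.356,0.136,0],"delta_rot": [0,0,0],"fingers": -0.95},{"slide": [-0.356,0.136,0],"delta_rot": [0,0,0],"fingers": -0.95},{"slide": [-0.356,0.136,0],"delta_rot": [0,0,0],"fingers": -0.95},{"slide": [-0.356,0.136,0],"delta_rot": [0,0,0],"fingers": -0.95},{"slide": [-0.356,0.136,0],"delta_rot": [0,0,0],"fingers": -0.95},{"slide": [-0.356,0.136,0],"delta_rot": [0,0,0],"fingers": -0.95},{"slide": [-0.356,0.137,0],"delta_rot": [0,0,0],"fingers": -0.95},{"slide": [0,0,0.2],"delta_rot": [0,0,1],"fingers": -0.95}]'

```text
time_s: 41.0
tcp_pos: [0.4681, 0.3606, 0.1614]
eef_rot: [-179.8, 0.1, -94.0]
contact_force: [-0.3, -0.5, -1.5]
gripper_width: 0.0115
gripper_force: 35.0
```

play_rows --rows '[{"slide": [0,0,0.2],"delta_rot": [0,0,1],"fingers": -0.95},{"slide": [0,0,0.1],"delta_rot": [0,0,0.12],"fingers": -0.95},{"slide": [0,0,0],"delta_rot": [0,0,0],"fingers": -0.95},{"slide": [0,0,0],"delta_rot": [0,0,0],"fingers": -0.95}]'

```text
time_s: 41.5
tcp_pos: [0.4695, 0.3564, 0.1164]
eef_rot: [-179.9, 0.1, -99.3]
contact_force: [0.2, 0.1, -0.9]
gripper_width: 0.0114
gripper_force: 35.0
```

```bash
python3 - <<'E'
from plant import r
from h import *
s=r.get_state(); print(s["tcp_pos"],s["eef_rot"],s["gripper_width"])
print("scene now",redhull(r.capture("scene")["image"]))
plan(s,(.4628,.3138,-9.45),(0,.039),-90)
E
```

```text
[0.46947584 0.35640892 0.11637813] [-1.79933858e+02  5.49200151e-02 -9.92611945e+01] 0.011389087571805843
scene now ((366, 207, 98, 71), ((413.5689392089844, 239.32757568359375), (88.94806671142578, 53.29456329345703), 21.801406860351562))
goal [0.4696 0.3547] world d [ 0.0001 -0.0017] now in box [-0.0004  0.0406]
tool shift /0.15: 0.011 -0.003 yaw rows 0.04
```

play_rows --rows '[{"slide": [0.011,-0.003,0.26],"delta_rot": [0,0,0],"fingers": -0.95},{"slide": [0,0,0.26],"delta_rot": [0,0,0],"fingers": -0.95},{"slide": [0,0,0.25],"delta_rot": [0,0,0],"fingers": -0.95},{"slide": [0,0,0.08],"delta_rot": [0,0,0],"fingers": -0.95},{"slide": [0,0,0.03],"delta_rot": [0,0,0],"fingers": -0.95},{"slide": [0,0,0],"delta_rot": [0,0,0],"fingers": -0.95},{"slide": [0,0,0],"delta_rot": [0,0,0],"fingers": -0.95}]'

```text
time_s: 42.42
tcp_pos: [0.4697, 0.3551, -0.0153]
eef_rot: [-179.9, 0.1, -99.3]
contact_force: [-0.3, 0.3, -0.7]
gripper_width: 0.0118
gripper_force: 35.0
```

play_rows --rows '[{"slide": [0,0,0],"delta_rot": [0,0,0],"fingers": -0.6},{"slide": [0,0,0],"delta_rot": [0,0,0],"fingers": -0.6},{"slide": [0,0,0],"delta_rot": [0,0,0],"fingers": -0.6},{"slide": [0,0,-0.2],"delta_rot": [0,0,0],"fingers": -0.6},{"slide": [0,0,-0.38],"delta_rot": [0,0,0],"fingers": -0.6},{"slide": [0,0,-0.4],"delta_rot": [0,0,-1],"fingers": -0.6},{"slide": [0,0,-0.4],"delta_rot": [0,0,-1],"fingers": -0.6},{"slide": [0,0,-0.4],"delta_rot": [0,0,-0.12],"fingers": -0.6}]'

```text
time_s: 43.42
tcp_pos: [0.4687, 0.354, 0.2525]
eef_rot: [-180.0, 0.0, -89.5]
contact_force: [1.5, 1.4, -0.5]
gripper_width: 0.0172
gripper_force: 0.0
```

play_rows --rows '[{"slide": [0.385,-0.085,0],"delta_rot": [0,0,0],"fingers": -1},{"slide": [0.385,-0.085,0],"delta_rot": [0,0,0],"fingers": -1},{"slide": [0.385,-0.085,0],"delta_rot": [0,0,0],"fingers": -1},{"slide": [0.385,-0.085,0],"delta_rot": [0,0,0],"fingers": -1},{"slide": [0.385,-0.085,0],"delta_rot": [0,0,0],"fingers": -1},{"slide": [0.385,-0.085,0],"delta_rot": [0,0,0],"fingers": -1},{"slide": [0.385,-0.085,0],"delta_rot": [0,0,0],"fingers": -1},{"slide": [0.385,-0.085,0],"delta_rot": [0,0,0],"fingers": -1}]'

```text
time_s: 44.42
tcp_pos: [0.5743, -0.1089, 0.2505]
eef_rot: [-180.0, 0.0, -89.6]
contact_force: [0.8, 0.7, 0.5]
gripper_width: 0.0006
gripper_force: 0.0
```

play_rows --rows '[{"slide": [0.385,-0.085,0],"delta_rot": [0,0,0],"fingers": -1},{"slide": [0.385,-0.085,0],"delta_rot": [0,0,0],"fingers": -1},{"slide": [0.385,-0.085,0],"delta_rot": [0,0,0],"fingers": -1},{"slide": [0,0,0],"delta_rot": [0,0,0],"fingers": -1},{"slide": [0,0,0],"delta_rot": [0,0,0],"fingers": -1}]'

```text
time_s: 45.05
tcp_pos: [0.6132, -0.2801, 0.2497]
eef_rot: [179.9, 0.0, -89.7]
contact_force: [0.5, 0.6, -0.1]
gripper_width: 0.0006
gripper_force: 0.0
```

```bash
python3 - <<'E'
from plant import r
from h import *
s=r.get_state(); print(s["tcp_pos"],s["eef_rot"])
c=r.capture("top");pickle.dump(c,open("top.pkl","wb"));b=box(c);print("now",b); rails(c,b)
E
```

```text
[ 0.61321771 -0.28012104  0.2497072 ] [ 1.79949240e+02  2.33955894e-02 -8.96671531e+01]
now (0.46276289224624634, 0.3139316439628601, -9.452171325683594, 0.14907342195510864, 0.18694894015789032)
rail [-0.0383 -0.0008] [0.109 0.011] 89.7
rail [-0.     -0.0013] [0.011 0.11 ] 0.5
rail [ 0.0379 -0.001 ] [0.011 0.11 ] 0.4
```

All three rails are in the bay. Next: push tube 3 level, rise, and rotate the gripper for the card.

play_rows --rows '[{"slide": [0.006,-0.017,0.3],"delta_rot": [0,0,0],"fingers": -1},{"slide": [0,0,0.2],"delta_rot": [0,0,0],"fingers": -1},{"slide": [0,0,0.08],"delta_rot": [0,0,0],"fingers": -1},{"slide": [0,0,0.08],"delta_rot": [0,0,0],"fingers": -1},{"slide": [0,0,0.08],"delta_rot": [0,0,0],"fingers": -1},{"slide": [0,0,0.08],"delta_rot": [0,0,0],"fingers": -1},{"slide": [0,0,0.035],"delta_rot": [0,0,0],"fingers": -1},{"slide": [0,0,0.02],"delta_rot": [0,0,0],"fingers": -1}]'

```text
time_s: 46.1
tcp_pos: [0.6164, -0.2808, 0.119]
eef_rot: [-180.0, -0.0, -89.6]
contact_force: [1.1, -2.0, 3.3]
gripper_width: 0.0005
gripper_force: 1.6
```

play_rows --rows '[{"slide": [0,0,0],"delta_rot": [0,0,0],"fingers": -1},{"slide": [0,0,-0.2],"delta_rot": [0,0,0],"fingers": -1},{"slide": [0,0,-0.3],"delta_rot": [0,0,0],"fingers": -1},{"slide": [-0.39,0.003,-0.1],"delta_rot": [0,0,0],"fingers": -0.3},{"slide": [-0.39,0.003,0],"delta_rot": [0,0,0],"fingers": -0.3},{"slide": [-0.39,0.003,0],"delta_rot": [0,0,0],"fingers": -0.3},{"slide": [-0.39,0.003,0],"delta_rot": [0,0,0],"fingers": -0.3},{"slide": [-0.39,0.003,0],"delta_rot": [0,0,0],"fingers": -0.3}]'

```text
time_s: 47.1
tcp_pos: [0.6108, 0.0137, 0.2086]
eef_rot: [179.9, 0.0, -89.6]
contact_force: [0.4, 0.1, 0.1]
gripper_width: 0.0305
gripper_force: 0.0
```

play_rows --rows '[{"slide": [-0.39,0.003,0],"delta_rot": [0,0,0],"fingers": -0.3},{"slide": [-0.36,0.003,0],"delta_rot": [0,0,0],"fingers": -0.3},{"slide": [0,0,0],"delta_rot": [0,0,-1],"fingers": -0.3},{"slide": [0,0,0],"delta_rot": [0,0,-1],"fingers": -0.3},{"slide": [0,0,0],"delta_rot": [0,0,-1],"fingers": -0.3},{"slide": [0,0,0],"delta_rot": [0,0,-1],"fingers": -0.3},{"slide": [0,0,0],"delta_rot": [0,0,-1],"fingers": -0.3},{"slide": [0,0,0],"delta_rot": [0,0,-1],"fingers": -0.3}]'

```text
time_s: 48.1
tcp_pos: [0.6093, 0.1242, 0.2083]
eef_rot: [179.9, 0.1, -62.0]
contact_force: [0.3, -0.1, 0.3]
gripper_width: 0.0307
gripper_force: 0.0
```

play_rows --rows '[{"slide": [0,0,0],"delta_rot": [0,0,-1],"fingers": -0.3},{"slide": [0,0,0],"delta_rot": [0,0,-1],"fingers": -0.3},{"slide": [0,0,0],"delta_rot": [0,0,-1],"fingers": -0.3},{"slide": [0,0,0],"delta_rot": [0,0,-1],"fingers": -0.3},{"slide": [0,0,0],"delta_rot": [0,0,-1],"fingers": -0.3},{"slide": [0,0,0],"delta_rot": [0,0,-1],"fingers": -0.3},{"slide": [0,0,0],"delta_rot": [0,0,-1],"fingers": -0.3},{"slide": [0,0,0],"delta_rot": [0,0,-1],"fingers": -0.3}]'

```text
time_s: 49.1
tcp_pos: [0.6093, 0.1242, 0.2083]
eef_rot: [180.0, 0.1, -25.3]
contact_force: [-0.4, -0.7, 0.4]
gripper_width: 0.0307
gripper_force: 0.0
```

play_rows --rows '[{"slide": [0,0,0],"delta_rot": [0,0,-1],"fingers": -0.3},{"slide": [0,0,0],"delta_rot": [0,0,-1],"fingers": -0.3},{"slide": [0,0,0],"delta_rot": [0,0,-1],"fingers": -0.3},{"slide": [0,0,0],"delta_rot": [0,0,-1],"fingers": -0.3},{"slide": [0,0,0],"delta_rot": [0,0,-1],"fingers": -0.3},{"slide": [0,0,0],"delta_rot": [0,0,-1],"fingers": -0.3},{"slide": [0,0,0],"delta_rot": [0,0,-0.9],"fingers": -0.3},{"slide": [0,0,0],"delta_rot": [0,0,0],"fingers": -0.3}]'

```text
time_s: 50.1
tcp_pos: [0.6095, 0.1242, 0.2084]
eef_rot: [-180.0, 0.1, 6.2]
contact_force: [-0.1, 0.2, -0.1]
gripper_width: 0.0304
gripper_force: 0.0
```

```bash
python3 - <<'E'
from plant import r
from h import *
s=r.get_state(); print(s["tcp_pos"],s["eef_rot"],s["joints"])
c=r.capture("wrist"); c["st"]=s; pickle.dump(c,open("w6.pkl","wb"))
b=r.capture("scene")
A=cv2.resize(c["image"],(480,360)); B=cv2.resize(b["image"][110:220,145:265],(320,360))
cv2.imwrite("pics/c7.png",np.hstack([A,B]))
hs=cv2.cvtColor(c["image"],cv2.COLOR_BGR2HSV); m=cv2.inRange(hs,(95,110,60),(130,255,255))
cs,_=cv2.findContours(m,cv2.RETR_EXTERNAL,cv2.CHAIN_APPROX_NONE); k=max(cs,key=cv2.contourArea); q=cv2.minAreaRect(k); print(q)
E
```

```text
[0.6095048  0.12417324 0.20844886] [-1.79987728e+02  9.10947500e-02  6.15200996e+00] [ 2.94422910e+01  1.52740587e+01 -5.32438527e+00 -5.04936225e-02
 -6.94803829e+01  6.67274412e+01]
((283.4999694824219, 177.99998474121094), (55.99999237060547, 8.999998092651367), 90.0)
```

View pics/c7.png

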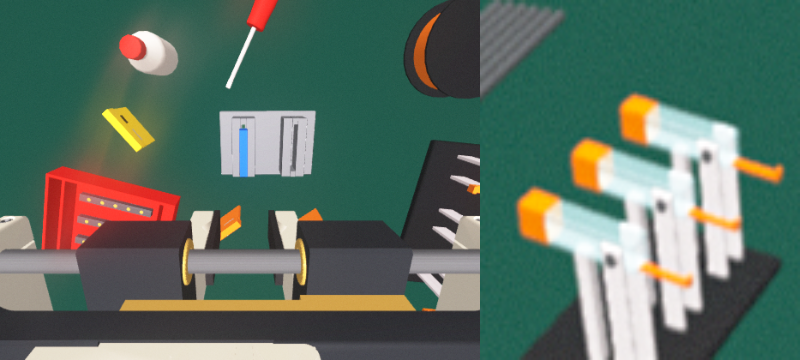

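Every tube is level and empty, and the card's blue strip is aligned with the fingers at wrist pixel (283,178). Now I'll descend and grip it.

play_rows --rows '[{"slide": [0.033,-0.006,0.38],"delta_rot": [0,0,0],"fingers": -0.3},{"slide": [0,0,0.38],"delta_rot": [0,0,0],"fingers": -0.3},{"slide": [0,0,0.3],"delta_rot": [0,0,0],"fingers": -0.3},{"slide": [0,0,0.15],"delta_rot": [0,0,0],"fingers": -0.3},{"slide": [0,0,0.07],"delta_rot": [0,0,0],"fingers": -0.3},{"slide": [0,0,0],"delta_rot": [0,0,0],"fingers": -0.3},{"slide": [0,0,0],"delta_rot": [0,0,0],"fingers": -0.3}]'

```text
time_s: 51.08
tcp_pos: [0.6159, 0.1259, 0.0183]
eef_rot: [-180.0, -0.1, 6.2]
contact_force: [-0.2, 0.4, 0.1]
gripper_width: 0.0307
gripper_force: 0.0
```

play_rows --rows '[{"slide": [0,0,0],"delta_rot": [0,0,0],"fingers": -0.98},{"slide": [0,0,0],"delta_rot": [0,0,0],"fingers": -0.98},{"slide": [0,0,0],"delta_rot": [0,0,0],"fingers": -0.98},{"slide": [0,0,0],"delta_rot": [0,0,0],"fingers": -0.98}]' --squeeze 20

```text
time_s: 51.58
tcp_pos: [0.6153, 0.1256, 0.0175]
eef_rot: [-180.0, -0.0, 6.2]
contact_force: [-1.2, 1.1, 5.2]
gripper_width: 0.0099
gripper_force: 20.0
```

play_rows --rows '[{"slide": [0,0,-0.06],"delta_rot": [0,0,0],"fingers": -0.98},{"slide": [0,0,-0.1],"delta_rot": [0,0,0],"fingers": -0.98},{"slide": [0,0,-0.15],"delta_rot": [0,0,0],"fingers": -0.98},{"slide": [0,0,-0.3],"delta_rot": [0,0,0],"fingers": -0.98},{"slide": [0,0,-0.3],"delta_rot": [0,0,0],"fingers": -0.98},{"slide": [0,0,0],"delta_rot": [0,0,0],"fingers": -0.98},{"slide": [0,0,0],"delta_rot": [0,0,0],"fingers": -0.98}]' --squeeze 30

```text
time_s: 52.45
tcp_pos: [0.6148, 0.1255, 0.154]
eef_rot: [-180.0, -0.0, 6.2]
contact_force: [0.4, -0.4, -1.3]
gripper_width: 0.0102
gripper_force: 30.0
```

```bash
python3 - <<'E'
from plant import r
from h import *
s=r.get_state(); print(s["tcp_pos"],s["gripper_width"],s["gripper_force"])
print("scene now",redhull(r.capture("scene")["image"]))
c=r.capture("top"); b=box(c); print(b); rails(c,b)
plan(s,(.4628,.3138,-9.45),(0,-.078),0)
E
```

```text
[0.61479291 0.12553699 0.15404686] 0.010168659325414959 29.998919069767
scene now ((366, 207, 98, 71), ((413.5689392089844, 239.32757568359375), (88.94806671142578, 53.29456329345703), 21.801406860351562))
(0.46223166584968567, 0.3107408881187439, -9.452171325683594, 0.14907342195510864, 0.18047954142093658)
rail [-0.0498  0.0066] [0.116 0.04 ] 86.7
rail [-0.      0.0019] [0.011 0.11 ] 0.5
rail [0.0379 0.0022] [0.011 0.11 ] 0.4
goal [0.4504 0.2393] world d [-0.1644  0.1138] now in box [ 0.1808 -0.1633]
tool shift /0.15: -1.008 -0.872 yaw rows 3.41
```

play_rows --rows '[{"slide": [-0.252,-0.218,0],"delta_rot": [0,0,0],"fingers": -0.98},{"slide": [-0.252,-0.218,0],"delta_rot": [0,0,0.41],"fingers": -0.98},{"slide": [-0.252,-0.218,0],"delta_rot": [0,0,0],"fingers": -0.98},{"slide": [-0.252,-0.218,0],"delta_rot": [0,0,0],"fingers": -0.98},{"slide": [0,0,0],"delta_rot": [0,0,1],"fingers": -0.98},{"slide": [0,0,0],"delta_rot": [0,0,1],"fingers": -0.98},{"slide": [0,0,0],"delta_rot": [0,0,1],"fingers": -0.98},{"slide": [0,0,0],"delta_rot": [0,0,0],"fingers": -0.98}]'

```text
time_s: 53.55
tcp_pos: [0.4521, 0.2416, 0.1527]
eef_rot: [179.9, 0.1, -9.4]
contact_force: [0.1, 0.1, -0.8]
gripper_width: 0.0095
gripper_force: 30.0
```

```bash
python3 - <<'E'
from plant import r
from h import *
s=r.get_state(); print(s["tcp_pos"],s["gripper_width"],s["eef_rot"])
print("scene now",redhull(r.capture("scene")["image"]))
plan(s,(.4628,.3138,-9.45),(0,-.078),0)
c=r.capture("wrist"); c["st"]=s; print(redhull(c["image"])); cv2.imwrite("pics/w7.png",c["image"])
E
```

```text
[0.45211858 0.24155134 0.1526727 ] 0.009525288506771088 [ 1.79913018e+02  5.78623062e-02 -9.40740828e+00]
scene now ((366, 207, 98, 71), ((413.5689392089844, 239.32757568359375), (88.94806671142578, 53.29456329345703), 21.801406860351562))
goal [0.4504 0.2393] world d [-0.0017 -0.0022] now in box [ 0.0013 -0.0755]
tool shift /0.15: -0.009 0.017 yaw rows 0.01
((104, 99, 198, 161), ((203.9053955078125, 178.63436889648438), (158.48684692382812, 197.0168914794922), 88.68309020996094))
```

View pics/w7.png

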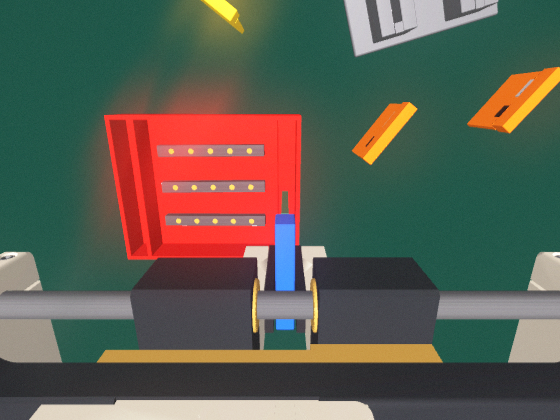

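The card hangs upright in the gripper (285,270), above the near side bay, with three rails in the middle bay. Lowering it in.

play_rows --rows '[{"slide": [-0.009,0.013,0.26],"delta_rot": [0,0,0],"fingers": -0.98},{"slide": [0,0,0.26],"delta_rot": [0,0,0],"fingers": -0.98},{"slide": [0,0,0.15],"delta_rot": [0,0,0],"fingers": -0.98},{"slide": [0,0,0.1],"delta_rot": [0,0,0],"fingers": -0.98},{"slide": [0,0,0.05],"delta_rot": [0,0,0],"fingers": -0.98},{"slide": [0,0,0],"delta_rot": [0,0,0],"fingers": -0.98}]'

```text
time_s: 54.4
tcp_pos: [0.451, 0.2402, 0.0305]
eef_rot: [180.0, 0.0, -9.4]
contact_force: [-0.4, 0.7, -0.8]
gripper_width: 0.0099
gripper_force: 30.0
```

play_rows --rows '[{"slide": [0,0,0.03],"delta_rot": [0,0,0],"fingers": -0.98},{"slide": [0,0,0.03],"delta_rot": [0,0,0],"fingers": -0.98},{"slide": [0,0,0],"delta_rot": [0,0,0],"fingers": -0.98},{"slide": [0,0,0],"delta_rot": [0,0,0],"fingers": -0.98}]'

```text
time_s: 54.9
tcp_pos: [0.451, 0.2403, 0.0217]
eef_rot: [-180.0, -0.0, -9.4]
contact_force: [-0.2, 1.4, -0.3]
gripper_width: 0.0096
gripper_force: 30.0
```

play_rows --rows '[{"slide": [0,0,0.015],"delta_rot": [0,0,0],"fingers": -0.98},{"slide": [0,0,0.013],"delta_rot": [0,0,0],"fingers": -0.98},{"slide": [0,0,0],"delta_rot": [0,0,0],"fingers": -0.98}]'

```text
time_s: 55.28
tcp_pos: [0.4508, 0.2401, 0.0171]
eef_rot: [180.0, 0.0, -9.4]
contact_force: [-0.2, -0.2, -0.5]
gripper_width: 0.0096
gripper_force: 30.0
```

play_rows --rows '[{"slide": [0,0,0],"delta_rot": [0,0,0],"fingers": -0.3},{"slide": [0,0,0],"delta_rot": [0,0,0],"fingers": -0.3},{"slide": [0,0,0],"delta_rot": [0,0,0],"fingers": -0.3},{"slide": [0,0,-0.1],"delta_rot": [0,0,0],"fingers": -0.3},{"slide": [0,0,-0.3],"delta_rot": [0,0,0],"fingers": -0.3},{"slide": [0,0,-0.4],"delta_rot": [0,0,0],"fingers": -0.3},{"slide": [0,0,-0.4],"delta_rot": [0,0,0],"fingers": -0.3},{"slide": [0,0,-0.2],"delta_rot": [0,0,0],"fingers": -0.3}]'

```text
time_s: 56.28
tcp_pos: [0.4519, 0.2408, 0.2324]
eef_rot: [-179.7, -0.2, -9.4]
contact_force: [1.0, 0.2, -0.2]
gripper_width: 0.0308
gripper_force: 0.0
```

play_rows --rows '[{"slide": [0,0.4,0],"delta_rot": [0,0,0],"fingers": 0},{"slide": [0,0.4,0],"delta_rot": [0,0,0],"fingers": 0},{"slide": [0,0.4,0],"delta_rot": [0,0,0],"fingers": 0},{"slide": [0,0.4,0],"delta_rot": [0,0,0],"fingers": 0},{"slide": [0,0.4,0],"delta_rot": [0,0,0],"fingers": 0},{"slide": [0,0.4,0],"delta_rot": [0,0,0],"fingers": 0},{"slide": [0,0,0],"delta_rot": [0,0,0],"fingers": 0},{"slide": [0,0,0],"delta_rot": [0,0,0],"fingers": 0}]'

```text
time_s: 57.28
tcp_pos: [0.3918, -0.1152, 0.2281]
eef_rot: [-180.0, -0.1, -9.5]
contact_force: [0.3, -0.2, 0.2]
gripper_width: 0.0441
gripper_force: 0.0
```

```bash
python3 - <<'E'
from plant import r
from h import *
s=r.get_state(); print(s["tcp_pos"],s["joints"])
c=r.capture("top"); b=box(c); print(b); B=(.4628,.3138,-9.45); rails(c,B)
a=np.radians(B[2]); ex=np.array([np.cos(a),np.sin(a)]); ey=np.array([-ex[1],ex[0]]); o=np.array(B[:2])+.0025*ey
def blob(cam,lo,hi,z):
    m=cv2.inRange(cv2.cvtColor(cam["image"],cv2.COLOR_BGR2HSV),lo,hi); n,l,st,ce=cv2.connectedComponentsWithStats(m)
    for i in range(1,n):
        if st[i,4]>15:
            P=bp(cam,*ce[i],z)[:2]-o; print(st[i].tolist(),"box xy",np.round((P@ex,P@ey),4))
blob(c,(95,110,60),(130,255,255),.064)
S=r.capture("scene"); print("scene",redhull(S["image"])); blob(S,(95,110,60),(130,255,255),.056)
for z in(.064,.048):
  for x in(.03,-.03): print(z,x,pj(S,[*(o+x*ex-.078*ey),z]).round(1),end=" ")
E
```

```text
[ 0.39177948 -0.11520092  0.22811919] [ 1.16269458e+01 -7.16788458e+00 -2.73752958e+01 -6.37663335e-04
 -6.97187681e+01  6.88383901e+01]
(0.46276289224624634, 0.3139316439628601, -9.452171325683594, 0.14907342195510864, 0.18694894015789032)
rail [-0.0383 -0.0007] [0.109 0.011] 89.7
rail [-0.0001 -0.0012] [0.011 0.11 ] 0.5
rail [ 0.0379 -0.0009] [0.011 0.11 ] 0.4
[179, 265, 8, 24, 87] box xy [-0.0006 -0.0797]
scene ((366, 207, 98, 71), ((413.5689392089844, 239.32757568359375), (88.94806671142578, 53.29456329345703), 21.801406860351562))
[286, 29, 14, 18, 189] box xy [-1.1042 -1.1284]
[494, 57, 40, 37, 1036] box xy [-1.1488 -0.0837]
[529, 61, 19, 35, 377] box xy [-1.157   0.0112]
[379, 207, 15, 19, 145] box xy [-0.0029 -0.0795]
0.064 0.03 [381.  220.4] 0.064 -0.03 [391.9 208.4] 0.048 0.03 [380.4 225.6] 0.048 -0.03 [391.3 213.5]
```

Both cameras place the card upright in its bay, about 2 mm off the centre line. The rails are flat, the tubes level and the box is unmoved, so I'm handing in.

```bash
python3 -c "
from plant import r
print(r.close_job())"
```

```text
the job is handed in; nothing more can be done
None
```

The job is handed in: three rails lie flat in the middle bay, the one card present stands strip-up in a side bay, the tubes are back level, the box hadn't moved when last checked, and the gripper never went near the spool, oil bottle or screwdriver; the judge returned no result.

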